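Refit the stop shoe on the bent guide rod

ROBOT

A 6-joint arm with a two-finger parallel gripper is mounted at the origin on the work surface; the furniture and walls round the work are solid. World frame = base frame: x ahead of the robot, y to its left, z up, the work surface at z = 0. Lengths are in m, angles in rad, forces in N, time in s.
With the tool pointing down it reaches from about 0.375 to 0.9 m from the base axis. Payload 3.1 kg.
Tool frame: the origin (TCP) lies midway between the tips of the shut fingers; the grasp point (between the pads) lies 19 mm behind it (manip.hold_point_z is the distance from the TCP to the grasp point, in m); x points along the fingers, y is the direction in which the jaws open and shut, and the axes are right-handed (so a half turn about x gives the same grasp; the last joint's range is limited). The gripper opens to 85 mm and grips with 20 to 120 N. Pads are 22 mm wide; open, the fingers measure 114 mm over their backs; the gripper's body (76 mm by 85 mm) begins 54 mm behind the grasp point. The pads swing forward as they close: fully open they stand 13 mm farther back than shut.
Start: joints at [-1.345, 0.527, 1.433, -0, 1.181, -0.178], TCP at [0.246, -0.575, 0.231] pointing down, gripper open.
Joint ranges: [-3.08, 3.08], [-0.75, 2.2], [0.22, 2.44], [-1.43, 4.57], [0, 2.65], [-2.85, 2.85]. Speed limits (rad/s): [2.79, 2.79, 3.14, 3.14, 3.14, 3.14].

INTERFACE

Orientations are given as a unit quaternion [x, y, z, w].
In Python, from station import manip, snapshot gives the robot as it stands.
- The arm moves only by the shell command python3 -m crank 'ROWS' [FORCE]. ROWS is JSON, a list of rows, each a list of 5 numbers: the finger opening in m, from 0 to 0.0854, then the shift along the tool's x, y, z in m, then the turn about the tool's x in rad. In form: [[grip, tx, ty, tz, yaw], ...]. A call has 1 to 5 rows; each row shifts and turns the commanded pose from where the row before left it, along the tool's axes as they then stand; what a row does not reach is not made up. A row lasts 1/10 s, in which the tool goes at most 50 mm and 8.59 degrees, less where a joint would pass 70% of its speed; a pose out of reach is approached as far as the arm can. A call is refused whole if a number of a shift passes 0.05 or a number of a turn 0.15, either way. A call with a gripper value outside its range is refused whole. The fingers move at their own pace and stop on an object; FORCE is the grip in N (left out, the last holds). Time passes only in rows, so rows that do not move let the fingers close. It gives the time, the measured TCP pose, the force and the opening at its end, in the units of the state.
- manip.sense(): the state, without advancing time (a new reading comes with each control period).
- snapshot(name): name is "side" or "top"; returns a dict with "image" (384x512x3 uint8, blue, green, red), "range_z" (384x512 float32, m along the optical axis (not along the pixel's ray), 0 where there is no reading), "vertical_fov" (degrees; the focal length in pixels is half the picture's height over the tangent of half this angle, whatever the lens; pixels are square), "cx", "cy" (the principal point, pixels), "extrinsics" (4x4, takes a point from world to camera coordinates). Camera axes: x right, y up, looking along -z (the intrinsics and any distortion apply to the point x, -y, -z); pixel columns grow to the right and rows downward; lengths in m; the calibration is good to about 2 mm. A picture is of the moment at which its call begins.
- manip.sign_off(): hands the job in, once; it reports no verdict.
The state is a dict: "t": time; "q": joint angles; "qd": joint speeds; "tau": joint torques, N m; "tcp_pos": TCP position; "tool_rot": TCP orientation; "force": force on the tool from outside, world axes, zero at the start; "ft_torque": the same for the moment, N m; "finger_gap": opening from 0.0 (shut) to 1.0 (fully open).
Only numpy, scipy, OpenCV 4.12 (cv2) and the standard library are available. Lean on these libraries where they do the work, as an engineer would, in place of code of your own. Each camera call takes 0.05 s, during which the arm holds its last target.

TASK

Pick up the loose bored stop shoe, thread it onto the free end of the bent guide rod, and slide it round the bend, turning it as the rod turns, until it is fully home against the stop collar with the collar's little button pressed in. Work gently: do not force the shoe against the rod or the collar, leave it hanging upright there, and leave the things standing around where they are.

Things in the scene. Friction and masses are not known exactly. Their poses are not given: they have to be found in the camera images.
- shoe_bore (a point): Centre of the loose stop shoe's bore, half-way up the shoe (52 mm above its foot and below its top); x along the bore, z up. Block 30 long (x), 36 wide, 36 high, bored 15.5 mm; on it a grey grip tab 26 long, 14 wide (y), from 17 to 52 mm above this point: pinch it from above. Below, a web and a heavy 40 mm wide foot that keep it hanging upright. Front and back alike. 0.22 kg
- guide: Fixed stand: foot plate 80 x 80 mm, post, clamp block (top at 116 mm) and a level 12 mm round rod, axis 100 mm up. Origin on the table under the post, z up. Plan of the rod axis in this frame (m): from the post (0, 0) 0.125 straight along (0.609, 0.793), then a 75 degree arc to the left, radius 0.120 about (-0.0191, 0.1722), then 0.050 straight along (-0.609, 0.793) to the free end
- rod_tip (a point): Free end of the rod, on its axis (the rounded end stands 6 mm further out); axes as guide
- rod_lead (a point): Point on the rod's axis 50 mm in from the free end, where the bend begins; axes as guide
- rod_mid (a point): Point on the rod's axis at the middle of the bend, where the rod is parallel to guide's y axis; axes as guide
- rod_home (a point): Point on the rod's axis 74 mm from the post axis; the shoe's centre is within 30 mm of here when home. The dark stop collar (34 mm square, 14 mm thick) is clamped round the rod, its face 32 to 87 mm from the post axis, differently each time and not measured, so the shoe's centre is home 47 to 102 mm from the post axis: feel for it. The collar does not give way
- home_button (a joint): Brass button, 5 mm across, in the collar's face 12.5 mm below the rod, pushed in by the shoe: 0 = out (standing 5 mm proud of the collar's face), 0.005 = flush, the shoe touching the collar. Light spring, about 0.3 N when in
- cards: Bystander: banded pack of white cards, 56 x 86 x 33 mm, origin under its centre
- glue: Bystander: glue stick standing on its base, 24 mm across, 86 mm high, origin under its centre
- check_weight: Bystander: small brass check weight, 29 mm across, 46 mm high, origin under its centre
Not all that is in view belongs to the job. Of the things like the part that bears shoe_bore, leave any that is green; of the rest the smaller one is meant.

How it is judged:
On the way, in this order (a step that is already met when the one before it is completed fails the run):
1. the shoe is threaded on the rod: its bore centre within 12 mm of the point where the bend begins (distance between shoe_bore and rod_lead below 0.012 m), for 0.05 s.
2. the shoe passes the middle of the bend (bore centre within 12 mm of it), turned along the rod there within 0.2 rad (distance between shoe_bore and rod_mid below 0.012 m and angle between the x axis of shoe_bore and the y axis of guide, either way round below 0.2 rad), for 0.05 s.
At the end, for the whole second after the job is handed in: The shoe hangs on the post-side straight of the rod, within 32 mm of rod_home and over 90 mm up, upright within 0.2 rad and at rest, its face against the collar so that the home button is in by more than 2.5 mm (gap under 2.5 mm) (value of joint home_button above 0.0025 m and distance between shoe_bore and rod_home below 0.032 m and angle between shoe_bore's own z axis and vertical below 0.2 rad and velocity of joint home_button below 0.005 m/s and height (world z) of shoe_bore above 0.09 m); the robot touches nothing.
It fails at once if the shoe pressed on the guide (rod, collar, stand) with more than 20 N (contact force between stop_shoe and guide above 20 N).
It fails at once if a bystander moved by more than 20 mm (distance of any of cards, glue, check_weight from where it was at the start of the episode above 0.02 m).
It also fails if it takes over 69 s, if anything falls off the work surface, if the arm or the gripper's body presses on something with over 40 N, if the wrist force passes 120 N, or if a joint passes its speed limit or range.

## Working session

There is one attempt and no reset: what is moved stays moved. The work goes in short steps, Python scripts to look and compute and a shell command to move; the robot and the scene stay as the last step left them, time stands still between calls to the robot, and variables do not carry over. Pictures are saved under pics/ and viewed, and the job is handed in when it is done.

```bash
ls; mkdir -p pics; python3 - <<'E'
from station import manip, snapshot
import cv2, numpy as np
print(manip.sense()); print(manip.hold_point_z)
for n in ("side","top"):
    s=snapshot(n); cv2.imwrite(f"pics/{n}0.png",s["image"]); np.savez(f"{n}0.npz",**s)
    print(n,{k:v for k,v in s.items() if k not in("image","range_z")}, s["range_z"].min(), s["range_z"].max())
E
```

```text
pics
{'t': 0.0, 'q': array([-1.34551870e+00,  5.28480040e-01,  1.43391875e+00,  3.50471181e-05,
        1.18139795e+00, -1.78475999e-01]), 'qd': array([ 0.0025794 ,  0.00112682, -0.00067836,  0.00032397, -0.00249921,
       -0.00022045]), 'tau': array([ 1.14397491e-03, -4.42340362e+01, -1.78024757e+01, -2.37701415e-04,
        8.57245177e-03, -1.21282866e-05]), 'tcp_pos': array([ 0.24543125, -0.57400767,  0.23031987]), 'tool_rot': array([-0.69274059, -0.14255544,  0.69275415, -0.14099681]), 'force': array([-0.41290434, -0.29995158,  0.57264613]), 'ft_torque': array([-0.01037803, -0.04428125,  0.00165758]), 'finger_gap': 1.0000967656697204}
0.0187
side {'vertical_fov': 54.66173819393809, 'cx': 249.31452146025916, 'cy': 192.45676778260852, 'extrinsics': array([[-0.99776688,  0.06472322, -0.016497  ,  0.5041108 ],
       [-0.03970072, -0.37606412,  0.92574274, -0.10756869],
       [ 0.05371313,  0.9243304 ,  0.37779389, -1.00167125],
       [ 0.        ,  0.        ,  0.        ,  1.        ]])} 0.0 2.6157691
top {'vertical_fov': 55.57021675323674, 'cx': 256.9899761721375, 'cy': 190.7326013089177, 'extrinsics': array([[-0.01969677, -0.99941363, -0.02800772, -0.08132372],
       [ 0.99851769, -0.0210853 ,  0.05017794, -0.51038725],
       [-0.05073907, -0.02697786,  0.99834751, -0.92078377],
       [ 0.        ,  0.        ,  0.        ,  1.        ]])} 0.0 1.8873985
```

View pics/side0.png

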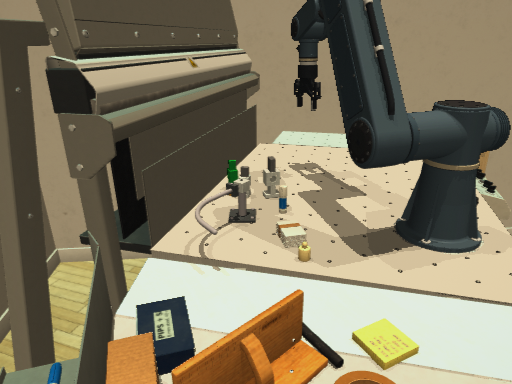

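View pics/top0.png

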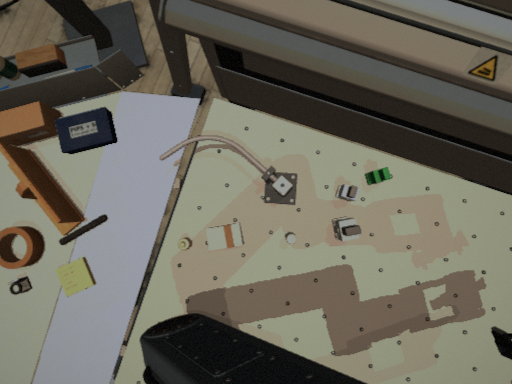

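The top view shows three shoe-like things: green at (378,176), a small grey one at (347,192) and a larger grey one at (346,229). The green one is excluded, so the smaller grey at (347,192) is the candidate. I'll enlarge to confirm and measure.

```bash
cat > h.py <<'E'
import numpy as np, cv2
def load(n):
    return dict(np.load(n,allow_pickle=True))
def f(s): return 192/np.tan(np.radians(float(s["vertical_fov"]))/2)
def ray(s,u,v):
    E=s["extrinsics"]; R=E[:3,:3]; o=-R.T@E[:3,3]
    d=np.array([(u-s["cx"])/f(s),-(v-s["cy"])/f(s),-1.0]); return o,R.T@d
def onz(s,u,v,z):
    o,d=ray(s,u,v); return o+d*(z-o[2])/d[2]
def cloud(s):
    v,u=np.mgrid[0:384,0:512]; r=s["range_z"]; F=f(s)
    c=np.stack([(u-s["cx"])/F*r,-(v-s["cy"])/F*r,-r],-1)
    E=s["extrinsics"]; return (c-E[:3,3])@E[:3,:3]
def proj(s,p):
    c=s["extrinsics"][:3,:3]@np.asarray(p)+s["extrinsics"][:3,3]
    return s["cx"]+f(s)*c[0]/-c[2], s["cy"]-f(s)*c[1]/-c[2]
E
python3 - <<'E'
from h import *
t=load("top0.npz"); s=load("side0.npz")
a=cv2.resize(t["image"][110:260,150:400],None,fx=3.2,fy=3.2,interpolation=cv2.INTER_CUBIC)
b=cv2.resize(s["image"][140:270,180:320],None,fx=4,fy=4,interpolation=cv2.INTER_CUBIC)
cv2.imwrite("pics/tz.png",a);cv2.imwrite("pics/sz.png",b)
P=cloud(t); 
for r,c in((192,347),(229,346),(185,283),(155,165),(237,291),(300,300),(176,378)): print(r,c,P[r,c].round(4))
E
```

```text
192 347 [ 0.4976 -0.3052  0.0812]
229 346 [ 0.4142 -0.2887  0.1348]
185 283 [ 0.515  -0.1538  0.1173]
155 165 [0.5916 0.1182 0.1063]
237 291 [ 0.395  -0.171   0.0851]
300 300 [ 0.2283 -0.1955 -0.0013]
176 378 [ 0.5346 -0.3819  0.0711]
```

View pics/tz.png

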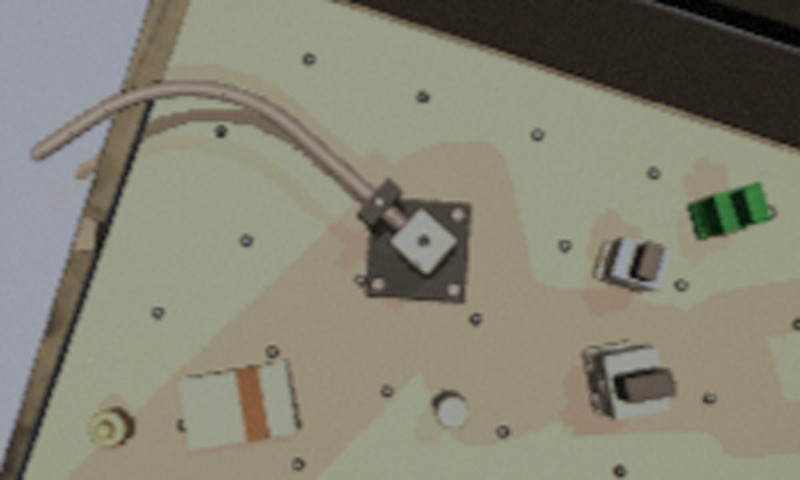

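View pics/sz.png

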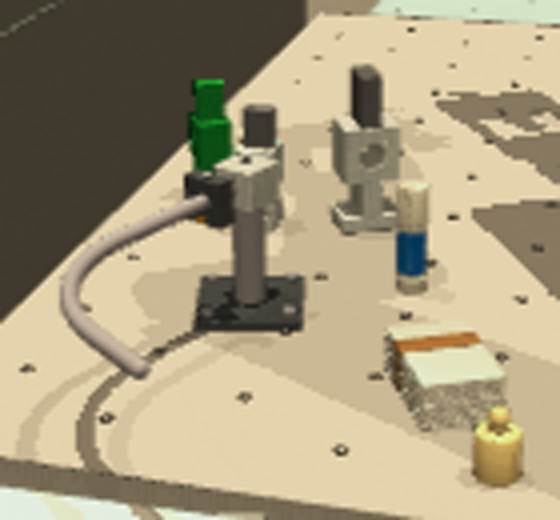

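The enlarged top crop shows the green shoe at (378,176), the smaller grey one at (349,192) with its tab at (352,192), and the larger grey one at (348,229). The grey at (349,192) is the one meant. Next I'll measure it and the guide from the range data.

```bash
python3 - <<'E'
from h import *
for n in("top0.npz","side0.npz"):
    t=load(n); P=cloud(t)
    print(n,"cam",-t["extrinsics"][:3,:3].T@t["extrinsics"][:3,3])
    X,Y,Z=P[...,0],P[...,1],P[...,2]
    for name,(x0,x1,y0,y1) in dict(small=(.45,.54,-.34,-.26),big=(.36,.45,-.36,-.24)).items():
        m=(X>x0)&(X<x1)&(Y>y0)&(Y<y1)
        for lo,hi in((.09,.12),(.12,.16),(.06,.08),(.003,.04)):
            k=m&(Z>lo)&(Z<hi)
            if k.sum()>5:
                r=cv2.minAreaRect((P[k][:,:2]*1000).astype(np.float32)); print(name,lo,k.sum(),np.round(r[0],1),np.round(r[1],1),round(r[2],1),"zmax",np.percentile(Z[k],[50,95]).round(4))
    # rod & post
    m=(X>.45)&(X<.68)&(Y>-.2)&(Y<.16)&(Z>.085)&(Z<.13)
    print("rodpts",m.sum(), "z of tops", np.percentile(Z[m],[5,50,95]))
    np.save(n[:3]+"rod.npy",P[m])
    for name,(x0,x1,y0,y1,z0) in dict(cards=(.36,.45,-.08,.04,.02),glue=(.37,.42,-.2,-.14,.06),wt=(.36,.42,.03,.1,.015)).items():
        k=(X>x0)&(X<x1)&(Y>y0)&(Y<y1)&(Z>z0)&(Z<.12)
        if k.sum(): print(name,np.median(P[k],0).round(3))
E
```

```text
top0.npz cam [ 0.46130918 -0.11687848  0.94259467]
small 0.09 85 [ 498.6 -313. ] [14.6 26.2] 71.6 zmax [0.1027 0.1054]
small 0.06 113 [ 498.7 -313.1] [36.8 30.2] 70.8 zmax [0.0696 0.0738]
small 0.003 74 [ 493.1 -291.7] [72.9 52.2] 27.7 zmax [0.0101 0.0367]
big 0.09 166 [ 411.6 -301.9] [46.6 38.6] 9.0 zmax [0.0915 0.1119]
big 0.12 145 [ 411.4 -302.6] [18.3 34.4] 10.0 zmax [0.1345 0.1368]
big 0.06 29 [ 417.  -287.6] [25.5 55.6] 64.0 zmax [0.0679 0.0795]
big 0.003 104 [ 405.  -299.9] [114.   86.3] 88.3 zmax [0.0135 0.0275]
rodpts 1011 z of tops [0.10078691 0.10582064 0.11758959]
cards [ 0.396 -0.006  0.032]
glue [ 0.393 -0.169  0.085]
wt [0.383 0.085 0.032]
side0.npz cam [0.5525174  0.85279478 0.48632252]
small 0.09 41 [ 499.3 -312.5] [13.8 25.2] 73.7 zmax [0.0991 0.1032]
small 0.06 49 [ 499.7 -312.2] [35.4 29.8] 67.5 zmax [0.07   0.0787]
small 0.003 30 [ 490.6 -306.9] [35.1 10.4] 70.8 zmax [0.0114 0.0284]
big 0.09 87 [ 411.5 -300.8] [44.2 38.1] 13.0 zmax [0.102  0.1186]
big 0.12 49 [ 413.  -302.2] [18.5 40.7] 16.8 zmax [0.1302 0.1345]
big 0.06 83 [ 412.6 -303.6] [46.9 49.3] 7.6 zmax [0.07   0.0787]
big 0.003 142 [ 412.9 -301.8] [49.5 45.4] 8.1 zmax [0.015 0.036]
rodpts 642 z of tops [0.08936895 0.10399364 0.11592948]
cards [0.397 0.004 0.031]
glue [ 0.394 -0.163  0.076]
wt [0.388 0.036 0.028]
```

```bash
cat >> h.py <<'E'
A=np.array([.125*.609,.125*.793]);C=np.array([-.0191,.1722]);B=np.array([.076,.2453]);T=B+.05*np.array([-.609,.793])
def curve(n=400):
    a=np.linspace(-np.radians(37.5),np.radians(37.5),n)
    return np.vstack([np.linspace([0,0],A,n),C+.12*np.c_[np.cos(a),np.sin(a)],np.linspace(B,T,n)])
E
python3 - <<'E'
from h import *
from scipy.optimize import least_squares
from scipy.spatial import cKDTree
t=load("top0.npz");P=cloud(t);X,Y,Z=P[...,0],P[...,1],P[...,2]
k=(abs(X-.515)<.04)&(abs(Y+.154)<.04)&(Z>.112)&(Z<.122)
r=cv2.minAreaRect((P[k][:,:2]*1000).astype(np.float32));print("post",k.sum(),r, np.median(Z[k]))
c=cKDTree(curve())
cc=None
for n in("top","sid"):
    R=np.load(n+"rod.npy"); 
    R=R[(R[:,2]<.112)&(R[:,1]>-.09)&(R[:,2]>(.098))]
    def res(p):
        th=p[2];M=np.array([[np.cos(th),-np.sin(th)],[np.sin(th),np.cos(th)]])
        q=(R[:,:2]-p[:2])@M
        d,i=c.query(q); q2=curve()[i]
        return (q-q2).ravel()
    s=least_squares(res,[.515,-.154,-.1],loss="soft_l1",f_scale=.003)
    print(n,len(R),s.x.round(4),np.sqrt(np.mean(res(s.x)**2)))
    th=s.x[2];M=np.array([[np.cos(th),-np.sin(th)],[np.sin(th),np.cos(th)]])
    for nm,q in dict(A=A,B=B,T=T,mid=C+[.12,0]).items(): print(nm,(s.x[:2]+M@q).round(4))
    print("tip end extreme y",np.sort(R[:,1])[-5:], "zmed by y",[np.percentile(R[(R[:,1]>y)&(R[:,1]<y+.05),2],90).round(4) for y in(-.05,0,.05,.09)])
# collar
k=(Z>.108)&(Z<.125)&(X>.52)&(X<.6)&(Y>-.15)&(Y<-.08)
print(k.sum())
dd=np.array([.609,.793])
np.set_printoptions(suppress=True,precision=4)
for th in(-.1,-.12):
    M=np.array([[np.cos(th),-np.sin(th)],[np.sin(th),np.cos(th)]]); q=(P[k][:,:2]-np.array(r[0])/1000)@M
    print("along",np.sort(q@dd)[[0,3,-8,-4,-1]],"lat",np.percentile(q@np.array([-.793,.609]),[2,98]))
E
```

```text
post 281 ((526.7633666992188, -139.37124633789062), (65.9722900390625, 33.795082092285156), 44.84769058227539) 0.11576515935830742
top 558 [ 0.5134 -0.1512 -0.1006] 0.002422857423406977
A [ 0.5991 -0.0602]
B [0.6137 0.0853]
T [0.5873 0.1278]
mid [0.6311 0.01  ]
tip end extreme y [0.13076573 0.13090751 0.13206835 0.13260789 0.13271749] zmed by y [np.float64(0.1068), np.float64(0.1069), np.float64(0.1069), np.float64(0.1068)]
sid 292 [ 0.5141 -0.1463 -0.103 ] 0.002091516395570752
A [ 0.6    -0.0556]
B [0.6149 0.0899]
T [0.5887 0.1324]
mid [0.6322 0.0146]
tip end extreme y [0.13232833 0.1323443  0.13264475 0.13379874 0.13465611] zmed by y [np.float64(0.1058), np.float64(0.1063), np.float64(0.1061), np.float64(0.1059)]
143
along [-0.0106 -0.0075  0.0327  0.0333  0.0714] lat [-0.0151  0.017 ]
along [-0.0106 -0.0073  0.0328  0.0331  0.0714] lat [-0.0146  0.0176]
```

```bash
python3 - <<'E'
from h import *
np.set_printoptions(suppress=True,precision=4)
th=-.1008;M=np.array([[np.cos(th),-np.sin(th)],[np.sin(th),np.cos(th)]])
for n in("top0.npz","side0.npz"):
    P=cloud(load(n)).reshape(-1,3)
    P=P[(abs(P[:,0]-.53)<.08)&(abs(P[:,1]+.13)<.09)&(P[:,2]>.109)&(P[:,2]<.125)]
    q=(P[:,:2]-[.5134,-.1512])@M; s=q@np.array([.609,.793]); l=q@np.array([-.793,.609])
    h,e=np.histogram(s,np.arange(-.04,.12,.004)); print(n,[(round(float(a),3),int(b)) for a,b in zip(e,h) if b])
    for a,b in((-.03,.03),(.034,.09)):
        k=(s>a)&(s<b); print(a,k.sum(),"s",np.percentile(s[k],[1,50,99]),"l",np.percentile(l[k],[1,50,99]),"z",np.percentile(P[k,2],[10,50,90]))
E
```

```text
top0.npz [(-0.016, 22), (-0.012, 26), (-0.008, 24), (-0.004, 26), (-0.0, 28), (0.004, 27), (0.008, 26), (0.012, 26), (0.016, 24), (0.02, 2), (0.036, 21), (0.04, 27), (0.044, 25), (0.048, 21)]
-0.03 231 s [-0.015   0.0026  0.0199] l [-0.0179 -0.0012  0.0154] z [0.1132 0.1155 0.1176]
0.034 94 s [0.0373 0.0439 0.051 ] l [-0.0168 -0.0005  0.0156] z [0.1146 0.1167 0.1183]
side0.npz [(-0.02, 1), (-0.016, 4), (-0.012, 7), (-0.008, 3), (-0.004, 7), (-0.0, 7), (0.004, 8), (0.008, 9), (0.012, 10), (0.016, 16), (0.02, 4), (0.032, 2), (0.036, 1), (0.04, 12), (0.044, 10), (0.048, 25), (0.052, 3)]
-0.03 76 s [-0.015   0.0081  0.0211] l [-0.0178  0.0035  0.0152] z [0.1106 0.1147 0.1163]
0.034 53 s [0.0356 0.0483 0.0534] l [-0.0212 -0.0003  0.016 ] z [0.1104 0.1152 0.1171]
```

```bash
cat >> h.py <<'E'
O=np.array([.5143,-.1502]);TH=-.1008
def W(q): 
    c,s=np.cos(TH),np.sin(TH); return O+np.array([[c,-s],[s,c]])@np.asarray(q)
def path(d):
    "rod point/yaw(deg, of outward direction), d = metres from post axis"
    L=.12*np.radians(75)
    if d<.125: p=d*np.array([.609,.793]);a=52.5
    elif d<.125+L: 
        b=(d-.125)/.12-np.radians(37.5); p=C+.12*np.array([np.cos(b),np.sin(b)]); a=90+np.degrees(b)
    else: p=B+(d-.125-L)*np.array([-.609,.793]);a=127.5
    return W(p),a+np.degrees(TH)
DT=.125+.12*np.radians(75)+.05
E
python3 - <<'E'
from h import *
from scipy.spatial import cKDTree
np.set_printoptions(suppress=True,precision=4)
pts=np.array([path(d)[0] for d in np.arange(.05,DT+.08,.005)])
Q=np.vstack([cloud(load(n)).reshape(-1,3) for n in("top0.npz","side0.npz")])
for lo,hi in((.02,.1),(.12,.2),(.2,.3),(.3,.45),(.45,.7)):
    q=Q[(Q[:,2]>lo)&(Q[:,2]<hi)&(Q[:,0]>.62)&(Q[:,0]<1.5)]; d,i=cKDTree(pts).query(q[:,:2]); j=np.argsort(d)[10:14]
    print(lo,len(q),d[j],q[j[:2]],pts[i[j[:1]]])
for d in(DT+.05,DT,DT-.05,.125+.0785,.125,.066): print(d,path(d))
E
```

```text
0.02 20344 [0.0059 0.006  0.0065 0.1243] [[0.6252 0.0042 0.0996]
 [0.6369 0.0434 0.0976]] [[0.6309 0.0025]]
0.12 13960 [0.1258 0.1258 0.1259 0.1259] [[ 0.7434 -0.0616  0.1374]
 [ 0.7446 -0.0584  0.1536]] [[ 0.6258 -0.0168]]
0.2 7123 [0.1354 0.1357 0.1357 0.1358] [[ 0.7531 -0.063   0.2993]
 [ 0.7513 -0.0684  0.2987]] [[ 0.6258 -0.0168]]
0.3 38005 [0.1325 0.1327 0.1327 0.1327] [[ 0.7453 -0.075   0.3157]
 [ 0.7533 -0.0539  0.3155]] [[ 0.6241 -0.0215]]
0.45 13619 [0.2091 0.2093 0.2096 0.2096] [[ 0.8174 -0.1011  0.4519]
 [ 0.804  -0.1304  0.4504]] [[ 0.6241 -0.0215]]
0.38207963267948963 (array([0.562 , 0.1712]), np.float64(121.7245854250813))
0.33207963267948964 (array([0.5883, 0.1287]), np.float64(121.7245854250813))
0.28207963267948966 (array([0.6146, 0.0862]), np.float64(121.7245854250813))
0.20350000000000001 (array([0.632 , 0.0109]), np.float64(84.20557452322267))
0.125 (array([ 0.6   , -0.0592]), np.float64(46.7245854250813))
0.066 (array([ 0.5596, -0.1022]), np.float64(46.7245854250813))
```

```bash
cat > plan.py <<'E'
import numpy as np,sys
from station import manip
def cur():
    s=manip.sense(); x,y,z,w=s["tool_rot"]
    yy=np.degrees(np.arctan2(1-2*(x*x+z*z),2*(x*y-w*z))); return s,s["tcp_pos"],yy
def plan(tgt,yaw,n,grip,start=None):
    s,p,y0=cur()
    if start is not None: p,y0=np.array(start[:3]),start[3]
    d=(np.array(tgt)-p); dy=(yaw-y0+180)%360-180
    print("from",np.round(p,4),round(y0,2),"d",np.round(d,4),"dyaw",round(dy,2),"t",round(s["t"],2))
    rows=[]; p=p.copy(); y=y0
    for i in range(n):
        w=np.array(tgt)-p; w=w/(n-i); a=np.radians(y); Y=np.array([np.cos(a),np.sin(a),0]);Z=np.array([np.sin(a),-np.cos(a),0])
        r=[round(-w[2],4),round(w@Y,4),round(w@Z,4),round(-np.radians((y0+dy)-y)/(n-i),3)]
        p=p+np.array([0,0,-r[0]])+r[1]*Y+r[2]*Z; y-=np.degrees(r[3])
        rows.append([grip]+[float(v) for v in r])
    for i in range(0,n,5): print("["+",".join("["+",".join("%g"%v for v in r)+"]" for r in rows[i:i+5])+"]")
if __name__=="__main__":
    a=[float(v) for v in sys.argv[1:]]; plan(a[:3],a[3],int(a[4]),a[5], a[6:10] if len(a)>6 else None)
E
python3 plan.py .499 -.3125 .18 71 17 .045
```

```text
from [ 0.2455 -0.5741  0.2304] -66.86 d [ 0.2535  0.2616 -0.0504] dyaw 137.86 t 0.1
[[0.045,0.003,-0.0083,-0.0198,-0.142],[0.045,0.003,-0.0054,-0.0207,-0.142],[0.045,0.003,-0.0024,-0.0213,-0.141],[0.045,0.003,0.0006,-0.0214,-0.142],[0.045,0.003,0.0036,-0.0211,-0.141]]
[[0.045,0.003,0.0066,-0.0204,-0.142],[0.045,0.0029,0.0094,-0.0193,-0.141],[0.045,0.003,0.012,-0.0178,-0.142],[0.045,0.0029,0.0144,-0.0159,-0.141],[0.045,0.003,0.0165,-0.0137,-0.142]]
[[0.045,0.0029,0.0182,-0.0112,-0.141],[0.045,0.003,0.0196,-0.0086,-0.142],[0.045,0.0029,0.0207,-0.0057,-0.141],[0.045,0.003,0.0212,-0.0027,-0.142],[0.045,0.0029,0.0214,0.0003,-0.141]]
[[0.045,0.003,0.0212,0.0033,-0.142],[0.045,0.0029,0.0205,0.0062,-0.141]]
```

```bash
python3 -m crank '[[0.045,0.003,-0.008,-0.02,-0.142],[0.045,0.003,-0.005,-0.021,-0.142],[0.045,0.003,-0.002,-0.021,-0.142],[0.045,0.003,0.001,-0.021,-0.142],[0.045,0.003,0.004,-0.021,-0.142]]' 30
python3 -m crank '[[0.045,0.003,0.007,-0.02,-0.142],[0.045,0.003,0.009,-0.019,-0.142],[0.045,0.003,0.012,-0.018,-0.142],[0.045,0.003,0.014,-0.016,-0.142],[0.045,0.003,0.016,-0.014,-0.142]]'
python3 -m crank '[[0.045,0.003,0.018,-0.011,-0.141],[0.045,0.003,0.02,-0.009,-0.142],[0.045,0.003,0.021,-0.006,-0.141],[0.045,0.003,0.021,-0.003,-0.142],[0.045,0.003,0.021,0,-0.141]]'
python3 plan.py .499 -.3125 .12 71 4 .045
```

```text
t: 0.6
tcp_pos: [0.3216, -0.4986, 0.2157]
tool_rot: [0.599, 0.376, -0.599, 0.375]
force: [0.4, 0.0, 0.1]
finger_gap: 0.524
t: 1.1
tcp_pos: [0.3949, -0.4215, 0.2007]
tool_rot: [0.431, 0.561, -0.431, 0.56]
force: [-0.3, 0.2, 0.1]
finger_gap: 0.527
t: 1.6
tcp_pos: [0.4684, -0.3437, 0.1858]
tool_rot: [0.211, 0.675, -0.21, 0.675]
force: [0.3, -0.2, -0.2]
finger_gap: 0.524
from [ 0.4684 -0.3437  0.1858] 55.34 d [ 0.0306  0.0312 -0.0658] dyaw 15.66 t 1.6
[[0.045,0.0164,0.0108,0.0019,-0.068],[0.045,0.0165,0.0106,0.0026,-0.068],[0.045,0.0164,0.0104,0.0033,-0.069],[0.045,0.0165,0.0101,0.004,-0.068]]
```

```bash
python3 -m crank '[[0.045,0.016,0.011,0.002,-0.068],[0.045,0.016,0.0105,0.0025,-0.068],[0.045,0.016,0.0105,0.0035,-0.069],[0.045,0.016,0.010,0.004,-0.068],[0.045,0,0,0,0]]'
python3 - <<'E'
from station import snapshot
from h import *
s=snapshot("top");cv2.imwrite("pics/t1.png",cv2.resize(s["image"][140:250,290:400],None,fx=5,fy=5,interpolation=cv2.INTER_CUBIC))
s=snapshot("side");cv2.imwrite("pics/s1.png",cv2.resize(s["image"][100:240,200:340],None,fx=4,fy=4,interpolation=cv2.INTER_CUBIC))
E
python3 plan.py .499 -.3125 .076 71 4 .045
```

```text
t: 2.1
tcp_pos: [0.4982, -0.3114, 0.1199]
tool_rot: [0.12, 0.699, -0.117, 0.695]
force: [0.3, 0.8, -0.6]
finger_gap: 0.526
from [ 0.4988 -0.3136  0.122 ] 70.6 d [ 0.0002  0.0011 -0.046 ] dyaw 0.4 t 2.2
[[0.045,0.0115,0.0003,-0.0001,-0.002],[0.045,0.0115,0.0003,-0,-0.002],[0.045,0.0115,0.0002,-0.0001,-0.001],[0.045,0.0115,0.0003,-0,-0.002]]
```

View pics/s1.png

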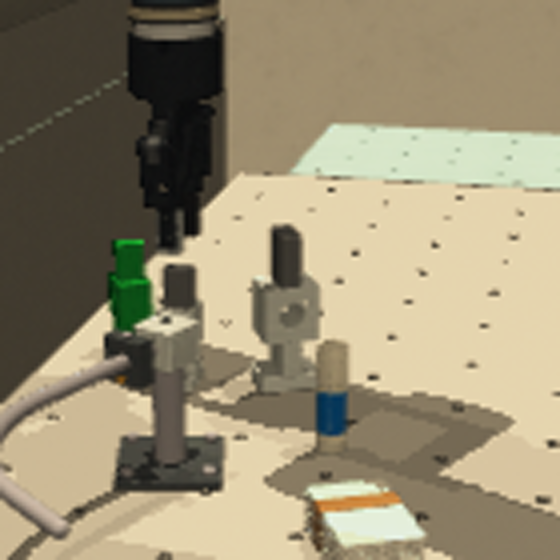

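View pics/t1.png

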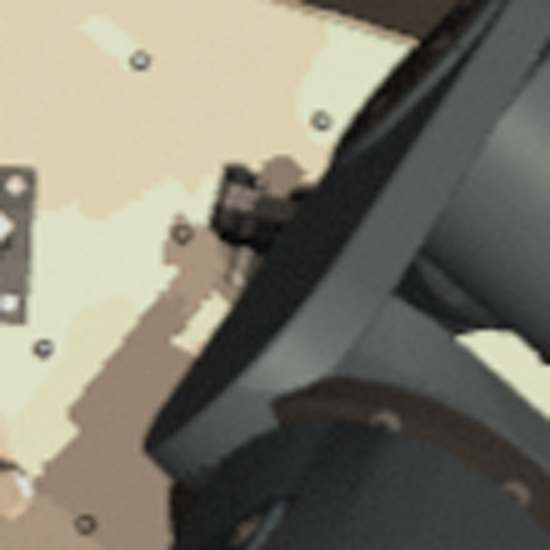

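The side view shows the fingers directly above the grey tab (crop 180,240 over tab 180,285). The arm hides the top view. Descending.

```bash
python3 -m crank '[[0.045,0.0115,0,0,-0.002],[0.045,0.0115,0,0,-0.002],[0.045,0.0115,0,0,-0.001],[0.045,0.0115,0,0,-0.002],[0.045,0,0,0,0]]'
python3 plan.py .499 -.3125 .076 71 1 .045
```

```text
t: 2.7
tcp_pos: [0.4978, -0.3128, 0.0741]
tool_rot: [0.117, 0.699, -0.116, 0.696]
force: [0.4, -0.4, 0.5]
finger_gap: 0.523
from [ 0.4978 -0.3128  0.0741] 71.02 d [0.0012 0.0003 0.0019] dyaw -0.02 t 2.7
[[0.045,-0.0019,0.0007,0.001,0]]
```

```bash
python3 -m crank '[[0.045,-0.001,0.0005,0.001,0],[0.03,0,0,0,0],[0.02,0,0,0,0],[0.01,0,0,0,0],[0.01,0,0,0,0]]' 30
python3 -m crank '[[0.005,0,0,0,0],[0.005,0,0,0,0],[0.005,0,0,0,0]]' 40
python3 plan.py .499 -.3125 .076 71 1 .045
```

```text
t: 3.2
tcp_pos: [0.5005, -0.3139, 0.0778]
tool_rot: [0.116, 0.697, -0.117, 0.698]
force: [-0.7, -0.6, 0.7]
finger_gap: 0.156
t: 3.5
tcp_pos: [0.5005, -0.3139, 0.0778]
tool_rot: [0.116, 0.697, -0.117, 0.698]
force: [0.8, -0.9, 4.5]
finger_gap: 0.156
from [ 0.5005 -0.3139  0.0778] 71.05 d [-0.0015  0.0014 -0.0018] dyaw -0.05 t 3.5
[[0.045,0.0018,0.0009,-0.0019,0.001]]
```

```bash
python3 -m crank '[[0.005,-0.02,0,0,0],[0.005,-0.03,0,0,0],[0.005,-0.03,0,0,0],[0.005,-0.03,0,0,0],[0.005,-0.02,0,0,0]]'
python3 -m crank '[[0.005,0,0,0,0],[0.005,0,0,0,0],[0.005,0,0,0,0]]'
python3 - <<'E'
from station import snapshot
from h import *
s=snapshot("side");cv2.imwrite("pics/s2.png",cv2.resize(s["image"][80:240,180:340],None,fx=3.5,fy=3.5,interpolation=cv2.INTER_CUBIC))
print(path(DT+.04))
E
python3 plan.py .5673 .1627 .21 31.7 15 .005
```

```text
t: 4.0
tcp_pos: [0.5002, -0.3133, 0.2085]
tool_rot: [0.116, 0.697, -0.116, 0.698]
force: [0.2, 0.0, -2.5]
finger_gap: 0.158
t: 4.3
tcp_pos: [0.4991, -0.3125, 0.2053]
tool_rot: [0.117, 0.699, -0.116, 0.696]
force: [0.3, -0.6, -2.7]
finger_gap: 0.157
(array([0.56724875, 0.16273024]), np.float64(121.7245854250813))
from [ 0.4991 -0.3126  0.2052] 71.04 d [0.0682 0.4753 0.0048] dyaw -39.34 t 4.35
[[0.005,-0.0003,0.0314,-0.006,0.046],[0.005,-0.0003,0.0311,-0.0074,0.046],[0.005,-0.0003,0.0308,-0.0089,0.046],[0.005,-0.0003,0.0303,-0.0103,0.046],[0.005,-0.0003,0.0298,-0.0116,0.046]]
[[0.005,-0.0003,0.0293,-0.013,0.046],[0.005,-0.0003,0.0286,-0.0143,0.046],[0.005,-0.0003,0.0279,-0.0156,0.046],[0.005,-0.0003,0.0272,-0.0169,0.046],[0.005,-0.0003,0.0264,-0.0182,0.045]]
[[0.005,-0.0004,0.0255,-0.0193,0.046],[0.005,-0.0003,0.0246,-0.0205,0.045],[0.005,-0.0004,0.0237,-0.0215,0.046],[0.005,-0.0003,0.0227,-0.0226,0.045],[0.005,-0.0004,0.0216,-0.0237,0.046]]
```

View pics/s2.png

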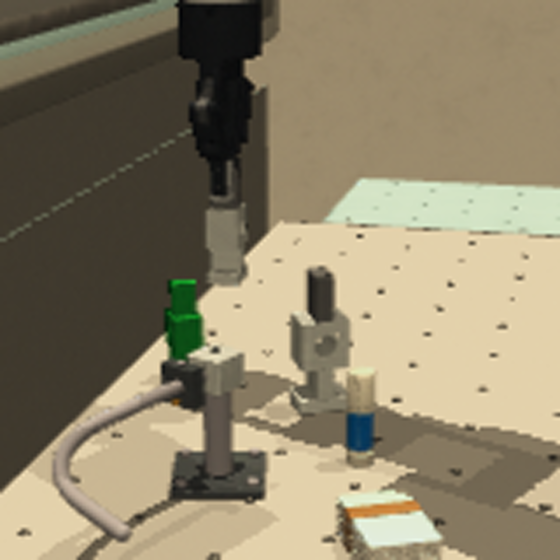

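Side view: the grey shoe hangs from the gripper at crop (225,230), and the others haven't moved. Carrying it to the rod tip.

```bash
python3 -m crank '[[0.005,-0.004,0.0314,-0.006,0.046],[0.005,-0.003,0.0311,-0.0074,0.046],[0.005,-0.003,0.0308,-0.0089,0.046],[0.005,-0.0003,0.0303,-0.0103,0.046],[0.005,-0.0003,0.0298,-0.0116,0.046]]'
python3 -m crank '[[0.005,0,0.0293,-0.013,0.046],[0.005,0,0.0286,-0.0143,0.046],[0.005,0,0.0279,-0.0156,0.046],[0.005,0,0.0272,-0.0169,0.046],[0.005,0,0.0264,-0.0182,0.046]]'
python3 -m crank '[[0.005,0,0.0255,-0.0193,0.046],[0.005,0,0.0246,-0.0205,0.046],[0.005,0,0.0237,-0.0215,0.046],[0.005,0,0.0227,-0.0226,0.045],[0.005,0,0.0216,-0.0237,0.045]]'
for i in 1 2 3; do python3 -m crank '[[0.005,0,0,0,0]]'|grep tcp; done
python3 plan.py .5673 .1627 .1258 31.7 10 .005
```

```text
t: 4.85
tcp_pos: [0.5222, -0.1537, 0.2165]
tool_rot: [0.197, 0.68, -0.196, 0.678]
force: [0.3, -0.2, -3.3]
finger_gap: 0.155
t: 5.35
tcp_pos: [0.5449, 0.0047, 0.2164]
tool_rot: [0.273, 0.653, -0.273, 0.651]
force: [0.1, -0.1, -2.5]
finger_gap: 0.157
t: 5.85
tcp_pos: [0.5678, 0.1629, 0.2162]
tool_rot: [0.345, 0.618, -0.346, 0.616]
force: [0.9, -0.4, -1.3]
finger_gap: 0.156
tcp_pos: [0.5681, 0.1654, 0.2163]
tcp_pos: [0.5677, 0.1622, 0.2164]
tcp_pos: [0.5679, 0.1609, 0.2169]
from [0.5679 0.1609 0.2169] 31.62 d [-0.0006  0.0018 -0.0911] dyaw 0.08 t 6.15
[[0.005,0.0091,0,-0.0002,-0],[0.005,0.0091,0,-0.0002,-0],[0.005,0.0091,0.0001,-0.0002,-0],[0.005,0.0091,0,-0.0002,-0],[0.005,0.0091,0.0001,-0.0002,-0]]
[[0.005,0.0091,0,-0.0002,-0],[0.005,0.0091,0.0001,-0.0002,-0],[0.005,0.0091,0,-0.0002,-0],[0.005,0.0092,0.0001,-0.0001,-0.001],[0.005,0.0091,0,-0.0002,-0]]
```

```bash
python3 -m crank '[[0.005,0.018,0,0,0],[0.005,0.02,0,0,0],[0.005,0.02,0,0,0],[0.005,0.02,0,0,0],[0.005,0.013,0,0,0]]'
for i in 1 2 3 4 5; do python3 -m crank '[[0.005,0,0,0,0]]'|grep -E 'tcp|rot'; done
python3 - <<'E'
from station import snapshot
from h import *
for n in("top","side"):
    s=snapshot(n);np.savez(n+"3.npz",**s)
t=load("top3.npz");cv2.imwrite("pics/t3.png",cv2.resize(t["image"][90:220,100:300],None,fx=4,fy=4,interpolation=cv2.INTER_CUBIC))
s=load("side3.npz");cv2.imwrite("pics/s3.png",cv2.resize(s["image"][120:260,150:290],None,fx=4,fy=4,interpolation=cv2.INTER_CUBIC))
E
```

```text
t: 6.65
tcp_pos: [0.5677, 0.1602, 0.1253]
tool_rot: [0.345, 0.618, -0.346, 0.616]
force: [-0.4, 0.1, -1.7]
finger_gap: 0.15
tcp_pos: [0.5671, 0.1605, 0.1249]
tool_rot: [0.344, 0.618, -0.346, 0.616]
tcp_pos: [0.5689, 0.1611, 0.1271]
tool_rot: [0.345, 0.617, -0.345, 0.617]
tcp_pos: [0.5695, 0.1615, 0.128]
tool_rot: [0.345, 0.617, -0.344, 0.618]
tcp_pos: [0.5693, 0.1617, 0.128]
tool_rot: [0.345, 0.617, -0.344, 0.618]
tcp_pos: [0.569, 0.1618, 0.1278]
tool_rot: [0.345, 0.617, -0.344, 0.618]
```

View pics/s3.png

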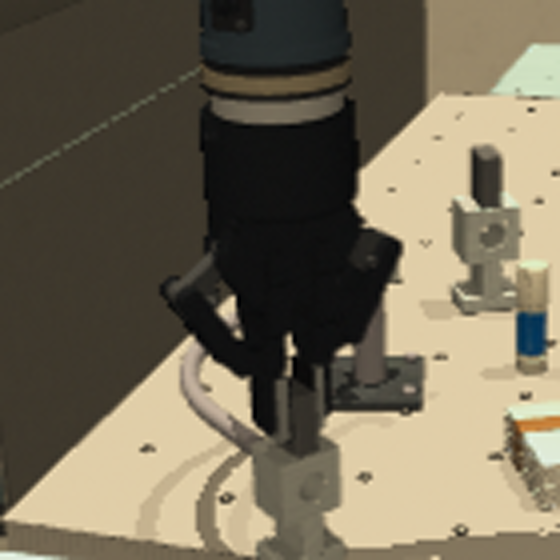

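View pics/t3.png

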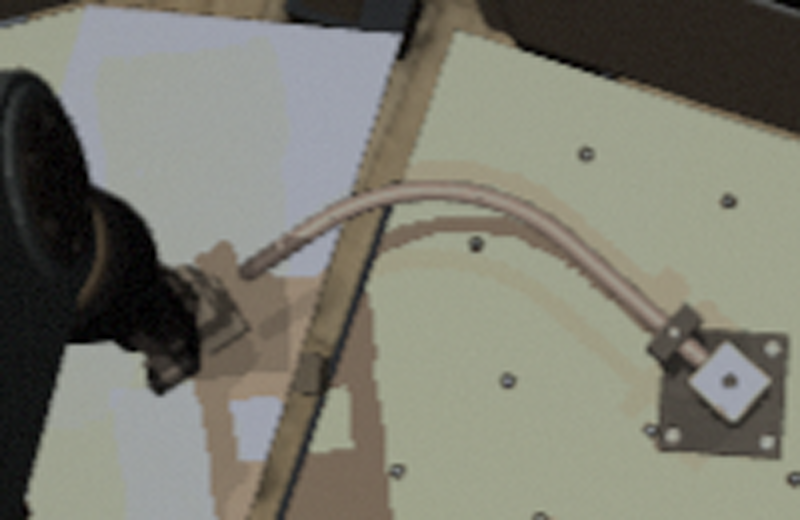

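```bash
python3 - <<'E'
from h import *
np.set_printoptions(suppress=True,precision=4)
u=np.array([np.cos(np.radians(121.72)),np.sin(np.radians(121.72))]);v=np.array([-u[1],u[0]])
p0,_=path(DT)
for n in("top3.npz","side3.npz"):
    P=cloud(load(n)).reshape(-1,3); q=P[:,:2]-p0; a=q@u;l=q@v;z=P[:,2]
    k=(a>-.045)&(a<.004)&(abs(l)<.012)&(z>.085)&(z<.115)
    print(n,"rod n",k.sum(),"lat pct",np.percentile(l[k],[3,50,97]),"by a",[np.round((np.percentile(l[k&(a>x)&(a<x+.012)],5)+np.percentile(l[k&(a>x)&(a<x+.012)],95))/2,4) for x in(-.045,-.03,-.018,-.006)],"ztop",np.percentile(z[k],95),"tip a",np.sort(a[(abs(l)<.006)&(a<.015)&(z>.08)&(z<.115)])[-4:])
    k=(a>.018)&(a<.075)&(abs(l)<.05)&(z>.105)&(z<.1265)
    print(" block top",k.sum(),"a",np.percentile(a[k],[1,50,99]),"l",np.percentile(l[k],[2,50,98]),"z",np.percentile(z[k],[5,50,95]))
    for zz in(.03,.045,.06,.075,.09,.105,.12,.135,.15):
        k=(a>.015)&(a<.075)&(abs(l)<.05)&(abs(z-zz)<.0075)
        if k.sum()>3: print("  ",zz,k.sum(),"a",np.percentile(a[k],[2,98]),"l",np.percentile(l[k],[2,98]))
E
```

```text
top3.npz rod n 110 lat pct [-0.0047  0.0017  0.0063] by a [np.float64(0.0009), np.float64(0.0011), np.float64(0.0009), np.float64(0.0011)] ztop 0.10733199245991723 tip a [0.003  0.0043 0.0045 0.0053]
 block top 62 a [0.0255 0.0282 0.0395] l [-0.0168  0.0087  0.0174] z [0.1101 0.1191 0.123 ]
   0.06 72 a [0.0259 0.0547] l [-0.0186  0.0194]
   0.075 9 a [0.026  0.0266] l [-0.0068  0.0051]
   0.09 33 a [0.0257 0.0453] l [-0.0169  0.0174]
   0.105 28 a [0.0254 0.0418] l [-0.0176  0.0175]
   0.12 50 a [0.0259 0.038 ] l [-0.0168  0.0173]
   0.135 20 a [0.0275 0.0333] l [-0.0118  0.0164]
   0.15 31 a [0.0279 0.0331] l [-0.0108  0.0173]
side3.npz rod n 67 lat pct [-0.0058 -0.004   0.0027] by a [np.float64(-0.0028), np.float64(-0.0016), np.float64(-0.0013), np.float64(-0.0022)] ztop 0.10626817473947275 tip a [-0.003  -0.0026 -0.001   0.0004]
 block top 204 a [0.0248 0.052  0.0562] l [-0.0192 -0.0082  0.0161] z [0.1066 0.117  0.1233]
   0.045 15 a [0.0363 0.0553] l [-0.0204  0.0125]
   0.06 168 a [0.0275 0.0558] l [-0.0205  0.0167]
   0.075 53 a [0.0366 0.0559] l [-0.0079  0.0046]
   0.09 143 a [0.0277 0.0559] l [-0.0191  0.0171]
   0.105 121 a [0.0254 0.0561] l [-0.0191  0.0156]
   0.12 152 a [0.025  0.0561] l [-0.0192  0.0163]
   0.135 112 a [0.0334 0.0535] l [-0.021  0.017]
   0.15 146 a [0.0331 0.0532] l [-0.0211  0.019 ]
```

Side crop: the shoe's bore is at (313,487), ahead of the tip. Top crop: the rod tip at (248,272) lies in line with the block. In both views the lateral offset between rod and block is under 1 mm. The shoe is about 2 mm high, so I'll lower it and approach.

```bash
python3 -m crank '[[0.005,0.001,0,0.004,0],[0.005,0.001,0,0.005,0],[0.005,0,0,0.005,0],[0.005,0,0,0,0],[0.005,0,0,0,0]]'
python3 - <<'E'
from h import *
from plan import cur
from station import snapshot
def rel(P):
    u=np.array([np.cos(np.radians(121.72)),np.sin(np.radians(121.72))]);v=np.array([-u[1],u[0]]);q=P[:2]-path(DT)[0];return q@u,q@v
s,p,y=cur();print(p,y,rel(p))
t=snapshot("side");cv2.imwrite("pics/s4.png",cv2.resize(t["image"][200:270,170:250],None,fx=8,fy=8,interpolation=cv2.INTER_CUBIC))
t=snapshot("top");cv2.imwrite("pics/t4.png",cv2.resize(t["image"][130:190,130:190],None,fx=8,fy=8,interpolation=cv2.INTER_CUBIC))
E
```

```text
t: 7.75
tcp_pos: [0.576, 0.1495, 0.1248]
tool_rot: [0.345, 0.617, -0.345, 0.617]
force: [0.1, 0.8, -2.6]
finger_gap: 0.155
[0.57599031 0.14948174 0.12482175] 31.590129942842008 (np.float64(0.024129019239041604), np.float64(-0.000450794174737448))
```

View pics/s4.png

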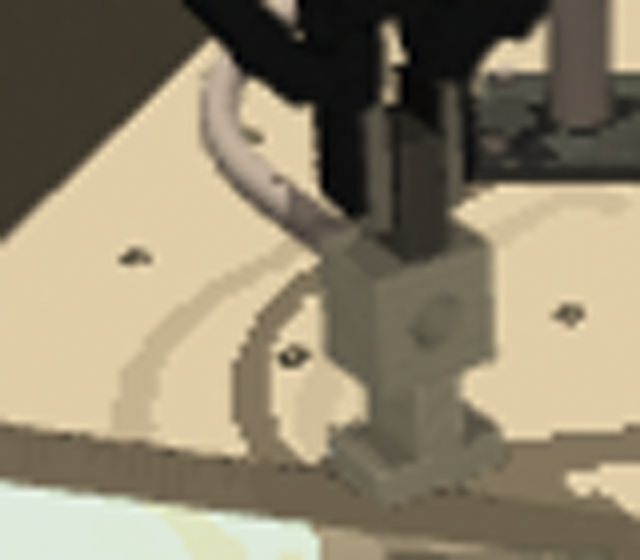

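View pics/t4.png

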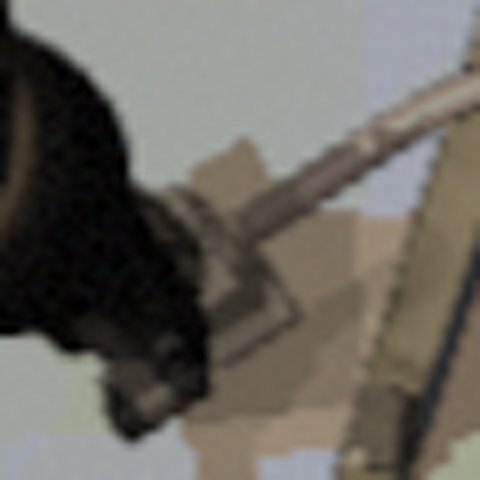

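```bash
python3 - <<'E'
from h import *
from station import snapshot
np.set_printoptions(suppress=True,precision=4)
u=np.array([np.cos(np.radians(121.72)),np.sin(np.radians(121.72))]);v=np.array([-u[1],u[0]])
p0,_=path(DT)
for n in("top","side"):
    t=snapshot(n);np.savez(n+"4.npz",**t)
    P=cloud(t).reshape(-1,3); q=P[:,:2]-p0; a=q@u;l=q@v;z=P[:,2]
    k=(a>-.04)&(a<.004)&(abs(l)<.012)&(z>.085)&(z<.115)
    print(n,"rod lat by a",[np.round([np.percentile(l[k&(a>x)&(a<x+.015)],5),np.percentile(l[k&(a>x)&(a<x+.015)],95)],4) for x in(-.04,-.025,-.012)],"ztop",np.percentile(z[k],[90,95]))
    for zz in(.06,.09,.105,.117,.135,.15):
        k=(a>.006)&(a<.06)&(abs(l)<.03)&(abs(z-zz)<.006)
        if k.sum()>3: print("  ",zz,k.sum(),"a",np.percentile(a[k],[2,98]),"l",np.percentile(l[k],[2,98]),"z98",np.percentile(z[k],98))
    # overlay
    im=cv2.resize(t["image"],None,fx=8,fy=8,interpolation=cv2.INTER_CUBIC)
    def pr(a_,l_,z_):
        w=p0+a_*u+l_*v; x,y=proj(t,[w[0],w[1],z_]); return int(x*8+4),int(y*8+4)
    c=.026
    for zz,col in((.118,(0,0,255)),(.082,(255,0,0))):
        pts=np.array([pr(c+i*.015,j*.018,zz) for i,j in((-1,-1),(-1,1),(1,1),(1,-1))]);cv2.polylines(im,[pts],True,col,1)
    cv2.circle(im,pr(c-.015,0,.1),4,(0,255,255),1); cv2.line(im,pr(-.05,0,.1),pr(.006,0,.1),(0,255,0),1)
    x,y=pr(.02,0,.1); cv2.imwrite(f"pics/{n}4o.png",im[y-260:y+260,x-300:x+300])
E
```

```text
top rod lat by a [array([-0.0049,  0.0059]), array([-0.0039,  0.0058]), array([-0.0039,  0.0062])] ztop [0.1065 0.107 ]
   0.06 59 a [0.0123 0.0402] l [-0.0178  0.02  ] z98 0.06349617098548514
   0.09 28 a [0.0121 0.0295] l [-0.0165  0.0179] z98 0.0944362064553734
   0.105 19 a [0.0123 0.026 ] l [-0.0174  0.018 ] z98 0.110672310240277
   0.117 48 a [0.012 0.024] l [-0.0166  0.0179] z98 0.12060121591991449
   0.135 18 a [0.0142 0.0191] l [-0.0115  0.0174] z98 0.14004638307572356
   0.15 23 a [0.0139 0.02  ] l [-0.0119  0.0186] z98 0.1545222818485587
side rod lat by a [array([-0.0055,  0.0023]), array([-0.0056,  0.0033]), array([-0.0019,  0.0001])] ztop [0.106  0.1069]
   0.06 133 a [0.0136 0.0415] l [-0.0204  0.0183] z98 0.06463567774538652
   0.09 125 a [0.0146 0.0417] l [-0.0185  0.0162] z98 0.09570946427707236
   0.105 95 a [0.0123 0.0419] l [-0.0183  0.0171] z98 0.11067492598909262
   0.117 131 a [0.0124 0.0418] l [-0.0184  0.0171] z98 0.12249823855077756
   0.135 88 a [0.0207 0.0395] l [-0.0205  0.019 ] z98 0.14019776296147407
   0.15 124 a [0.0169 0.0387] l [-0.0205  0.0196] z98 0.15575938364616485
```

View pics/top4o.png

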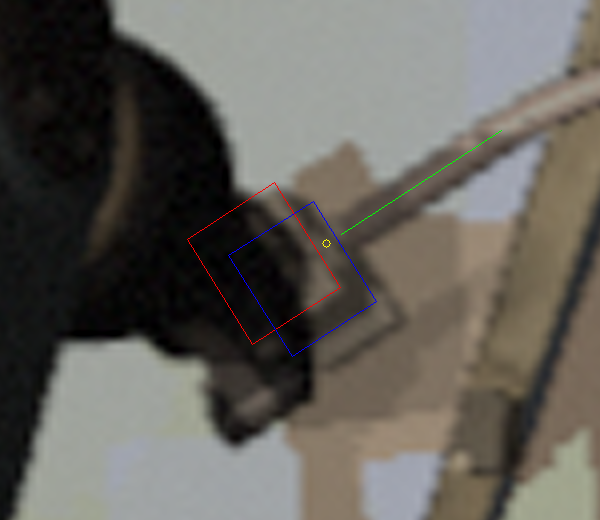

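View pics/side4o.png

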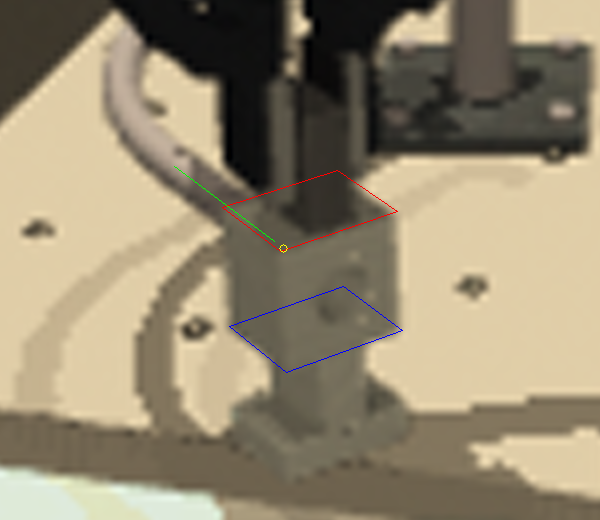

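Both overlays put the bore axis within about 1 mm of the rod. I'll thread slowly and watch the force.

```bash
python3 -m crank '[[0.005,-0.001,0,0.003,0],[0.005,0,0,0.003,0],[0.005,0,0,0.003,0],[0.005,0,0,0,0]]'
python3 -m crank '[[0.005,0,0,0.003,0],[0.005,0,0,0.003,0],[0.005,0,0,0,0]]'; python3 -m crank '[[0.005,0,0,0.003,0],[0.005,0,0,0.003,0],[0.005,0,0,0,0]]'
```

```text
t: 8.35
tcp_pos: [0.5811, 0.1416, 0.126]
tool_rot: [0.345, 0.617, -0.345, 0.617]
force: [0.4, 0.1, -1.1]
finger_gap: 0.155
t: 8.65
tcp_pos: [0.5842, 0.1366, 0.126]
tool_rot: [0.345, 0.617, -0.345, 0.617]
force: [-0.4, 1.5, -2.0]
finger_gap: 0.157
t: 8.95
tcp_pos: [0.5873, 0.1315, 0.126]
tool_rot: [0.345, 0.617, -0.345, 0.617]
force: [0.3, 0.2, -3.2]
finger_gap: 0.154
```

```bash
cat > rodplan.py <<'E'
import sys
from h import *
from plan import cur
OFF=.0023
def tcp(d,lat=0):
    p,a=path(d); r=np.radians(a); o=np.array([np.cos(r),np.sin(r)]); n=np.array([-o[1],o[0]])  # n: left of outward = toward arc centre
    inb=.125<d<.2821
    return p-OFF*o+n*(lat+(.0004 if inb else 0)), a-90
def status(lat=0):
    s,p,y=cur()
    ds=np.arange(.03,.40,.0005)
    D=[np.linalg.norm(tcp(d,lat)[0]-p[:2]) for d in ds]; d=ds[int(np.argmin(D))]
    q,a=tcp(d,lat); r=np.radians(a+90); n=np.array([-np.sin(r),np.cos(r)]); o=np.array([np.cos(r),np.sin(r)])
    F=s["force"]; 
    print("t %.2f d %.4f lat(+in) %.4f yawerr %.2f z %.4f | F lat %.1f along(out) %.1f z %.1f gap %.3f"%(s["t"],d,(p[:2]-q)@n,y-a,p[2],F[:2]@n,F[:2]@o,F[2],s["finger_gap"]))
    return p,y,d
if __name__=="__main__":
    step=float(sys.argv[1]); n=int(sys.argv[2]); lat=float(sys.argv[3]) if len(sys.argv)>3 else 0
    p,y,d=status(lat); z=p[2]; p=p[:2].copy(); out=[]
    for i in range(n):
        d-=step; q,a=tcp(d,lat); w=q-p; r=np.radians(y); Y=np.array([np.cos(r),np.sin(r)]);Z=np.array([np.sin(r),-np.cos(r)])
        row=[round((z-.126)/n,4),round(w@Y,4),round(w@Z,4),round(-np.radians(a-y),3)]
        p=p+row[1]*Y+row[2]*Z; y-=np.degrees(row[3]); out.append([.005]+[float(v) for v in row])
    for i in range(0,n,5): print("["+",".join("["+",".join("%g"%v for v in r)+"]" for r in out[i:i+5])+"]")
E
python3 rodplan.py .004 10
python3 -m crank '[[0.005,0,0,0.004,0],[0.005,0,0,0.004,0],[0.005,0,0,0.004,0],[0.005,0,0,0.004,0],[0.005,0,0,0,0]]' 30
python3 rodplan.py .004 10
```

```text
t 8.95 d 0.3375 lat(+in) -0.0006 yawerr -0.12 z 0.1260 | F lat -0.3 along(out) 0.1 z -3.2 gap 0.154
[[0.005,-0,-0.0006,0.0038,-0.002],[0.005,-0,-0,0.004,-0],[0.005,-0,-0,0.004,-0],[0.005,-0,-0,0.004,-0],[0.005,-0,-0,0.004,-0]]
[[0.005,-0,-0,0.004,-0],[0.005,-0,-0,0.004,-0],[0.005,-0,-0,0.004,-0],[0.005,-0,-0,0.004,-0],[0.005,-0,-0,0.004,-0]]
t: 9.45
tcp_pos: [0.5959, 0.1177, 0.1259]
tool_rot: [0.345, 0.617, -0.345, 0.617]
force: [0.5, 0.3, -2.4]
finger_gap: 0.155
t 9.45 d 0.3210 lat(+in) -0.0006 yawerr -0.13 z 0.1259 | F lat -0.6 along(out) 0.0 z -2.4 gap 0.155
[[0.005,-0,-0.0006,0.004,-0.002],[0.005,-0,0,0.004,-0],[0.005,-0,0,0.004,-0],[0.005,-0,0,0.004,-0],[0.005,-0,0,0.004,-0]]
[[0.005,-0,0,0.004,-0],[0.005,-0,0,0.004,-0],[0.005,-0,0,0.004,-0],[0.005,-0,0,0.004,-0],[0.005,-0,-0.0003,0.0041,0.009]]
```

```bash
python3 -m crank '[[0.005,0,0,0.005,0],[0.005,0,0,0.005,0],[0.005,0,0,0.005,0],[0.005,0,0,0.005,0],[0.005,0,0,0,0]]' 30
python3 rodplan.py .005 1
python3 -m crank '[[0.005,0,0,0.005,0],[0.005,0,0,0.005,0],[0.005,0,0,0.004,0],[0.005,0,0,0,0]]' 30
python3 rodplan.py .004 10
```

```text
t: 9.95
tcp_pos: [0.6065, 0.1005, 0.126]
tool_rot: [0.345, 0.617, -0.345, 0.617]
force: [1.1, 0.1, -2.3]
finger_gap: 0.15
t 9.95 d 0.3010 lat(+in) -0.0006 yawerr -0.14 z 0.1260 | F lat -1.0 along(out) -0.5 z -2.3 gap 0.150
[[0.005,-0,-0.0006,0.0048,-0.002]]
t: 10.35
tcp_pos: [0.6137, 0.0887, 0.126]
tool_rot: [0.345, 0.617, -0.345, 0.617]
force: [0.1, -0.2, -2.8]
finger_gap: 0.155
t 10.35 d 0.2870 lat(+in) -0.0006 yawerr -0.13 z 0.1260 | F lat -0.0 along(out) -0.2 z -2.8 gap 0.155
[[0.005,-0,-0.0006,0.004,-0.002],[0.005,-0,-0.0004,0.0041,0.025],[0.005,-0,-0.0001,0.004,0.034],[0.005,-0,-0.0002,0.004,0.033],[0.005,-0,-0.0001,0.0039,0.033]]
[[0.005,-0,-0.0002,0.004,0.034],[0.005,-0,-0.0001,0.004,0.033],[0.005,-0,-0.0002,0.004,0.033],[0.005,-0,-0.0001,0.004,0.034],[0.005,-0,-0.0001,0.004,0.033]]
```

```bash
python3 -m crank '[[0.005,0,-0.0006,0.004,0],[0.005,0,-0.0004,0.004,0.025],[0.005,0,-0.0001,0.004,0.034],[0.005,0,-0.0002,0.004,0.033],[0.005,0,0,0,0]]' 30
python3 rodplan.py .004 10
```

```text
t: 10.85
tcp_pos: [0.6206, 0.0742, 0.126]
tool_rot: [0.373, 0.6, -0.373, 0.601]
force: [-0.4, -0.0, -2.4]
finger_gap: 0.156
t 10.85 d 0.2710 lat(+in) 0.0002 yawerr -0.18 z 0.1260 | F lat 0.3 along(out) 0.1 z -2.4 gap 0.156
[[0.005,-0,0,0.004,0.03],[0.005,-0,-0.0001,0.004,0.034],[0.005,-0,-0.0002,0.004,0.033],[0.005,-0,-0.0001,0.004,0.033],[0.005,-0,-0.0001,0.004,0.034]]
[[0.005,-0,-0.0002,0.004,0.033],[0.005,-0,-0.0001,0.0039,0.033],[0.005,-0,-0.0002,0.004,0.034],[0.005,-0,-0.0001,0.004,0.033],[0.005,-0,-0.0002,0.004,0.033]]
```

```bash
python3 -m crank '[[0.005,0,0,0.004,0.03],[0.005,0,-0.0001,0.004,0.034],[0.005,0,-0.0002,0.004,0.033],[0.005,0,-0.0001,0.004,0.033],[0.005,0,0,0,0]]' 30
python3 rodplan.py .004 10
```

```text
t: 11.35
tcp_pos: [0.6265, 0.0594, 0.1259]
tool_rot: [0.412, 0.575, -0.412, 0.575]
force: [0.3, -0.6, -1.5]
finger_gap: 0.16
t 11.35 d 0.2550 lat(+in) 0.0001 yawerr 0.01 z 0.1259 | F lat -0.1 along(out) -0.6 z -1.5 gap 0.160
[[0.005,-0,-0.0001,0.004,0.034],[0.005,-0,-0.0001,0.004,0.033],[0.005,-0,-0.0001,0.0039,0.033],[0.005,-0,-0.0002,0.004,0.034],[0.005,-0,-0.0001,0.004,0.033]]
[[0.005,-0,-0.0002,0.004,0.033],[0.005,-0,-0.0001,0.004,0.034],[0.005,-0,-0.0002,0.004,0.033],[0.005,-0,-0.0001,0.004,0.033],[0.005,-0,-0.0001,0.0039,0.034]]
```

```bash
python3 -m crank '[[0.005,0,-0.0001,0.004,0.034],[0.005,0,-0.0001,0.004,0.033],[0.005,0,-0.0001,0.004,0.033],[0.005,0,-0.0002,0.004,0.034],[0.005,0,0,0,0]]' 30
python3 rodplan.py .004 5
```

```text
t: 11.85
tcp_pos: [0.6303, 0.0438, 0.1259]
tool_rot: [0.449, 0.546, -0.449, 0.546]
force: [-0.5, -0.2, -2.3]
finger_gap: 0.155
t 11.85 d 0.2390 lat(+in) 0.0001 yawerr -0.03 z 0.1259 | F lat 0.5 along(out) -0.1 z -2.3 gap 0.155
[[0.005,-0,-0,0.0039,0.033],[0.005,-0,-0.0002,0.004,0.033],[0.005,-0,-0.0001,0.004,0.034],[0.005,-0,-0.0002,0.004,0.033],[0.005,-0,-0.0001,0.004,0.033]]
```

```bash
python3 -m crank '[[0.005,0,-0.0001,0.004,0.033],[0.005,0,-0.0001,0.004,0.033],[0.005,0,-0.0001,0.004,0.034],[0.005,0,-0.0002,0.004,0.033],[0.005,0,0,0,0]]' 30
python3 rodplan.py .004 5
python3 - <<'E'
from h import *
from station import snapshot
for n in("top","side"):
    t=snapshot(n);np.savez(n+"5.npz",**t)
    x,y=(220,150) if n=="top" else (210,200)
    cv2.imwrite(f"pics/{n}5.png",cv2.resize(t["image"][y-60:y+60,x-60:x+60],None,fx=5,fy=5,interpolation=cv2.INTER_CUBIC))
E
```

```text
t: 12.35
tcp_pos: [0.632, 0.028, 0.1259]
tool_rot: [0.484, 0.515, -0.484, 0.515]
force: [0.2, 0.2, -2.4]
finger_gap: 0.154
t 12.35 d 0.2230 lat(+in) 0.0001 yawerr -0.00 z 0.1259 | F lat -0.2 along(out) 0.1 z -2.4 gap 0.154
[[0.005,-0,-0,0.0039,0.033],[0.005,-0,-0.0002,0.004,0.034],[0.005,-0,-0.0001,0.004,0.033],[0.005,-0,-0.0001,0.0039,0.033],[0.005,-0,-0.0002,0.004,0.034]]
```

View pics/side5.png

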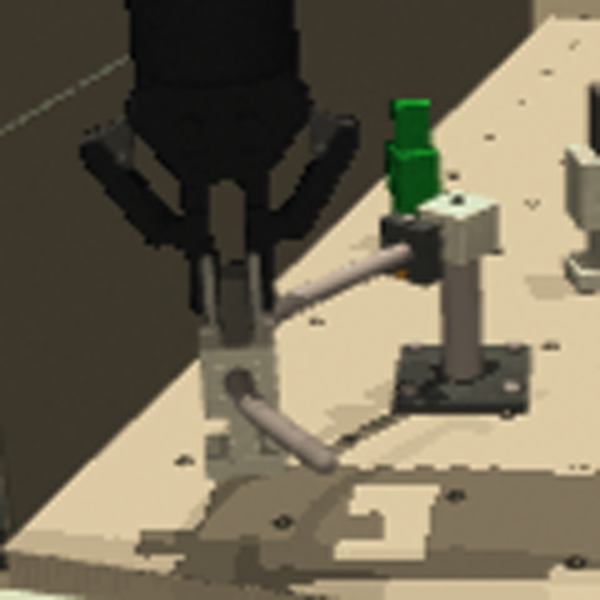

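View pics/top5.png

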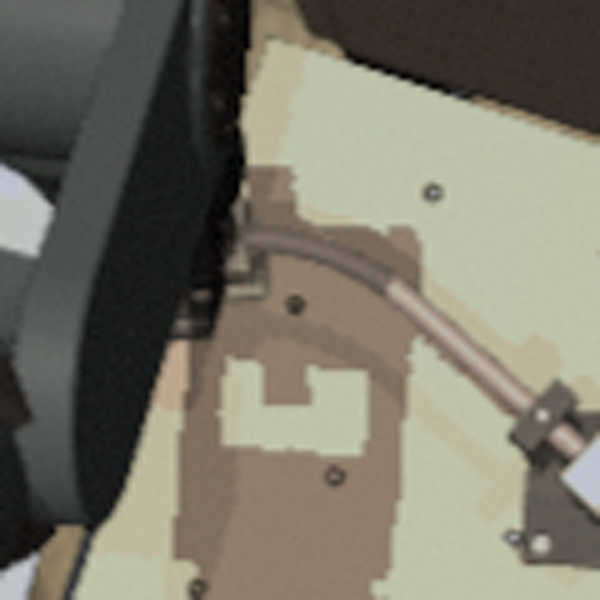

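The side view shows the shoe threaded, with the rod passing through the bore at crop (240,383) and the shoe upright. The top view shows the rod leaving the block cleanly. Forces are only noise, so I'll continue round the bend.

```bash
python3 -m crank '[[0.005,0,0,0.004,0.033],[0.005,0,-0.0002,0.004,0.034],[0.005,0,-0.0001,0.004,0.033],[0.005,0,-0.0001,0.004,0.033],[0.005,0,0,0,0]]' 30
python3 rodplan.py .004 5
```

```text
t: 12.95
tcp_pos: [0.6318, 0.0119, 0.1259]
tool_rot: [-0.518, -0.482, 0.518, -0.482]
force: [0.1, -0.1, -1.9]
finger_gap: 0.158
t 12.95 d 0.2070 lat(+in) -0.0000 yawerr 0.01 z 0.1259 | F lat -0.1 along(out) -0.1 z -1.9 gap 0.158
[[0.005,-0,-0.0002,0.0038,0.034],[0.005,-0,-0.0001,0.004,0.033],[0.005,-0,-0.0002,0.0039,0.033],[0.005,-0,-0.0001,0.004,0.034],[0.005,-0,-0.0001,0.004,0.033]]
```

```bash
python3 -m crank '[[0.005,0,-0.0001,0.004,0.033],[0.005,0,-0.0001,0.004,0.034],[0.005,0,-0.0001,0.004,0.033],[0.005,0,-0.0002,0.004,0.033],[0.005,0,0,0,0]]' 30
python3 rodplan.py .004 5
```

```text
t: 13.45
tcp_pos: [0.6292, -0.0038, 0.1259]
tool_rot: [-0.548, -0.446, 0.549, -0.446]
force: [0.2, 0.6, -2.3]
finger_gap: 0.155
t 13.45 d 0.1910 lat(+in) -0.0000 yawerr 0.03 z 0.1259 | F lat -0.0 along(out) 0.6 z -2.3 gap 0.155
[[0.005,-0,-0.0001,0.0038,0.034],[0.005,-0,-0.0002,0.004,0.033],[0.005,-0,-0.0001,0.004,0.034],[0.005,-0,-0.0002,0.0039,0.033],[0.005,-0,-0.0001,0.004,0.033]]
```

```bash
python3 -m crank '[[0.005,0,-0.0001,0.004,0.034],[0.005,0,-0.0002,0.004,0.033],[0.005,0,-0.0001,0.004,0.034],[0.005,0,-0.0001,0.004,0.033],[0.005,0,0,0,0]]' 30
python3 rodplan.py .004 5
python3 -m crank '[[0.005,0,-0.0001,0.004,0.033],[0.005,0,-0.0001,0.004,0.034],[0.005,0,-0.0001,0.004,0.033],[0.005,0,-0.0001,0.004,0.033],[0.005,0,0,0,0]]' 30
python3 rodplan.py .004 10
```

```text
t: 13.95
tcp_pos: [0.6246, -0.0191, 0.1259]
tool_rot: [-0.577, -0.409, 0.577, -0.409]
force: [-0.0, 0.5, -2.1]
finger_gap: 0.158
t 13.95 d 0.1745 lat(+in) -0.0001 yawerr 0.24 z 0.1259 | F lat 0.2 along(out) 0.5 z -2.1 gap 0.158
[[0.005,-0,-0.0002,0.0042,0.037],[0.005,-0,-0.0002,0.004,0.034],[0.005,-0,-0.0001,0.004,0.033],[0.005,-0,-0.0002,0.004,0.033],[0.005,-0,-0.0001,0.0039,0.034]]
t: 14.45
tcp_pos: [0.6181, -0.0337, 0.1259]
tool_rot: [-0.603, -0.369, 0.603, -0.369]
force: [-0.3, -0.4, -2.3]
finger_gap: 0.155
t 14.45 d 0.1585 lat(+in) -0.0001 yawerr 0.25 z 0.1259 | F lat 0.1 along(out) -0.5 z -2.3 gap 0.155
[[0.005,-0,-0.0003,0.0042,0.038],[0.005,-0,-0.0001,0.004,0.033],[0.005,-0,-0.0002,0.004,0.033],[0.005,-0,-0.0001,0.0039,0.034],[0.005,-0,-0.0002,0.004,0.033]]
[[0.005,-0,-0.0001,0.004,0.033],[0.005,-0,-0.0002,0.004,0.034],[0.005,-0,-0.0001,0.004,0.033],[0.005,-0,0.0004,0.004,0.013],[0.005,-0,-0,0.004,-0]]
```

```bash
python3 -m crank '[[0.005,0,-0.0003,0.004,0.036],[0.005,0,-0.0001,0.004,0.033],[0.005,0,-0.0001,0.004,0.033],[0.005,0,-0.0001,0.004,0.034],[0.005,0,0,0,0]]' 30
python3 rodplan.py .004 5
python3 -m crank '[[0.005,0,-0.0001,0.004,0.034],[0.005,0,-0.0001,0.004,0.033],[0.005,0,-0.0001,0.004,0.034],[0.005,0,-0.0001,0.004,0.033],[0.005,0,0,0,0]]' 30
python3 rodplan.py .004 10
```

```text
t: 14.95
tcp_pos: [0.6096, -0.0473, 0.1259]
tool_rot: [-0.627, -0.327, 0.627, -0.328]
force: [-0.7, -0.5, -1.6]
finger_gap: 0.154
t 14.95 d 0.1425 lat(+in) -0.0002 yawerr 0.11 z 0.1259 | F lat 0.3 along(out) -0.8 z -1.6 gap 0.154
[[0.005,-0,-0.0004,0.0041,0.035],[0.005,-0,-0.0001,0.004,0.034],[0.005,-0,-0.0002,0.004,0.033],[0.005,-0,-0.0001,0.004,0.033],[0.005,-0,0.0003,0.004,0.013]]
t: 15.45
tcp_pos: [0.5995, -0.0597, 0.126]
tool_rot: [-0.647, -0.285, 0.647, -0.285]
force: [0.0, -0.5, -2.1]
finger_gap: 0.157
t 15.45 d 0.1265 lat(+in) -0.0004 yawerr 0.08 z 0.1260 | F lat -0.3 along(out) -0.3 z -2.1 gap 0.157
[[0.005,-0,-0,0.0041,0.014],[0.005,-0,-0,0.004,-0],[0.005,-0,-0,0.004,-0],[0.005,-0,-0,0.004,-0],[0.005,-0,-0,0.004,-0]]
[[0.005,-0,-0,0.004,-0],[0.005,-0,-0,0.004,-0],[0.005,-0,-0,0.004,-0],[0.005,-0,-0,0.004,-0],[0.005,-0,-0,0.004,-0]]
```

```bash
python3 -m crank '[[0.005,0,0,0.004,0.014],[0.005,0,0,0.004,0],[0.005,0,0,0.004,0],[0.005,0,0,0.004,0],[0.005,0,0,0,0]]' 25
python3 rodplan.py .004 1
python3 -m crank '[[0.005,0,0,0.004,0],[0.005,0,0,0.004,0],[0.005,0,0,0.004,0],[0.005,0,0,0.004,0],[0.005,0,0,0,0]]' 25
python3 rodplan.py .004 1
```

```text
t: 15.95
tcp_pos: [0.5886, -0.0715, 0.126]
tool_rot: [-0.649, -0.281, 0.649, -0.281]
force: [0.7, -0.7, -1.6]
finger_gap: 0.159
t 15.95 d 0.1105 lat(+in) -0.0001 yawerr 0.06 z 0.1260 | F lat -1.0 along(out) -0.1 z -1.6 gap 0.159
[[0.005,-0,-0.0001,0.0041,0.001]]
t: 16.45
tcp_pos: [0.5777, -0.0832, 0.126]
tool_rot: [-0.649, -0.281, 0.649, -0.281]
force: [0.7, -2.3, -2.6]
finger_gap: 0.157
t 16.45 d 0.0945 lat(+in) -0.0002 yawerr 0.06 z 0.1260 | F lat -2.0 along(out) -1.2 z -2.6 gap 0.157
[[0.005,-0,-0.0002,0.004,0.001]]
```

```bash
python3 -m crank '[[0.005,0,0.0005,0.004,0],[0.005,0,0,0.004,0],[0.005,0,0,0.002,0],[0.005,0,0,0,0],[0.005,0,0,0,0]]' 25
python3 rodplan.py .004 1
python3 - <<'E'
from h import *
from station import snapshot
for n in("top","side"):
    t=snapshot(n);np.savez(n+"6.npz",**t)
    x,y=(260,175) if n=="top" else (235,190)
    cv2.imwrite(f"pics/{n}6.png",cv2.resize(t["image"][y-40:y+40,x-40:x+40],None,fx=7,fy=7,interpolation=cv2.INTER_CUBIC))
E
```

```text
t: 16.95
tcp_pos: [0.5712, -0.0903, 0.1258]
tool_rot: [-0.649, -0.281, 0.649, -0.281]
force: [0.6, -0.6, -1.9]
finger_gap: 0.161
t 16.95 d 0.0850 lat(+in) -0.0003 yawerr 0.08 z 0.1258 | F lat -0.9 along(out) 0.0 z -1.9 gap 0.161
[[0.005,-0.0002,-0.0003,0.0039,0.001]]
```

View pics/side6.png

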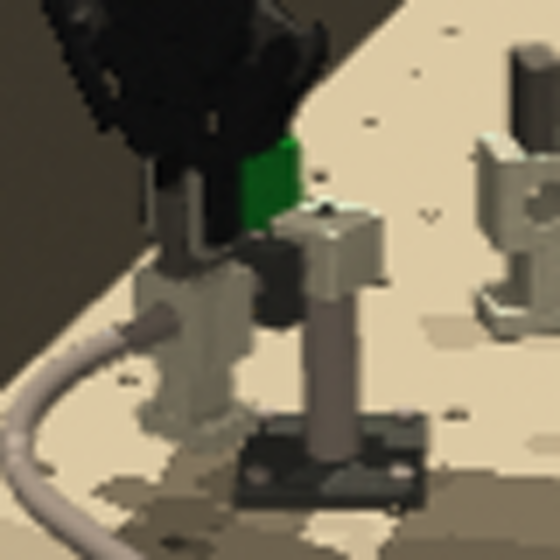

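View pics/top6.png

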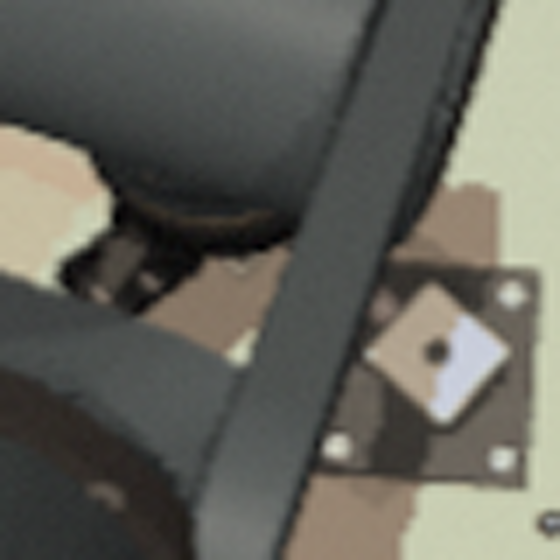

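The side view shows the shoe upright on the straight, close to the dark collar at crop (280,280). Creeping in for contact.

```bash
python3 -m crank '[[0.005,0,0.0003,0.002,0],[0.005,0,0,0.002,0],[0.005,0,0,0.002,0],[0.005,0,0,0.002,0],[0.005,0,0,0.001,0]]' 20
python3 rodplan.py .004 1
python3 -m crank '[[0.005,0,0,0.001,0],[0.005,0,0,0.001,0],[0.005,0,0,0,0]]' 20
python3 rodplan.py .004 1
python3 -m crank '[[0.005,0,0,0.001,0],[0.005,0,0,0.001,0],[0.005,0,0,0,0]]' 20
python3 rodplan.py .004 1
```

```text
t: 17.55
tcp_pos: [0.5652, -0.0969, 0.1258]
tool_rot: [-0.649, -0.281, 0.649, -0.281]
force: [0.8, -0.5, -2.8]
finger_gap: 0.152
t 17.55 d 0.0760 lat(+in) -0.0005 yawerr 0.07 z 0.1258 | F lat -0.9 along(out) 0.2 z -2.8 gap 0.152
[[0.005,-0.0002,-0.0005,0.004,0.001]]
t: 17.85
tcp_pos: [0.5639, -0.0983, 0.1259]
tool_rot: [-0.649, -0.281, 0.649, -0.281]
force: [0.8, 0.4, -1.5]
finger_gap: 0.155
t 17.85 d 0.0740 lat(+in) -0.0005 yawerr 0.07 z 0.1259 | F lat -0.3 along(out) 0.9 z -1.5 gap 0.155
[[0.005,-0.0001,-0.0006,0.0041,0.001]]
t: 18.15
tcp_pos: [0.5627, -0.0999, 0.1259]
tool_rot: [-0.649, -0.281, 0.649, -0.281]
force: [-0.6, 0.9, -1.9]
finger_gap: 0.155
t 18.15 d 0.0720 lat(+in) -0.0007 yawerr 0.07 z 0.1259 | F lat 1.0 along(out) 0.3 z -1.9 gap 0.155
[[0.005,-0.0001,-0.0007,0.0041,0.001]]
```

```bash
for i in 1 2; do python3 -m crank '[[0.005,0,0,0.001,0],[0.005,0,0,0,0]]' 20 >/dev/null
python3 rodplan.py .004 1|head -1; done
```

```text
t 18.35 d 0.0710 lat(+in) -0.0007 yawerr 0.07 z 0.1259 | F lat 0.3 along(out) 1.3 z -2.4 gap 0.154
t 18.55 d 0.0700 lat(+in) -0.0008 yawerr 0.07 z 0.1259 | F lat 0.2 along(out) 0.0 z -1.7 gap 0.156
```

```bash
for i in 1 2; do python3 -m crank '[[0.005,0,0,0.001,0],[0.005,0,0,0,0]]' 20 >/dev/null
python3 rodplan.py .004 1|head -1; done
```

```text
t 18.75 d 0.0690 lat(+in) -0.0008 yawerr 0.07 z 0.1259 | F lat 0.2 along(out) 0.6 z -1.9 gap 0.155
t 18.95 d 0.0680 lat(+in) -0.0008 yawerr 0.07 z 0.1259 | F lat -0.5 along(out) 0.0 z -2.2 gap 0.157
```

Still only noise, so I'll take one step at a time and check each one.

```bash
python3 -m crank '[[0.005,0,0,0.001,0],[0.005,0,0,0,0]]' 20 >/dev/null
python3 rodplan.py .004 1|head -1
```

```text
t 19.15 d 0.0670 lat(+in) -0.0008 yawerr 0.07 z 0.1259 | F lat 0.5 along(out) 0.9 z -0.9 gap 0.151
```

```bash
python3 -m crank '[[0.005,0,0,0.001,0],[0.005,0,0,0,0]]' 20 >/dev/null
python3 rodplan.py .004 1|head -1
```

```text
t 19.35 d 0.0660 lat(+in) -0.0008 yawerr 0.07 z 0.1259 | F lat -0.1 along(out) 0.5 z -2.9 gap 0.151
```

```bash
python3 -m crank '[[0.005,0,0,0.0005,0],[0.005,0,0,0,0]]' 20 >/dev/null
python3 rodplan.py .004 1|head -1
```

```text
t 19.55 d 0.0655 lat(+in) -0.0008 yawerr 0.07 z 0.1259 | F lat 0.0 along(out) -0.4 z -1.4 gap 0.154
```

```bash
python3 -m crank '[[0.005,0,0,0.001,0],[0.005,0,0,0,0]]' 20 >/dev/null
python3 rodplan.py .004 1|head -1
python3 - <<'E'
from h import *
from station import snapshot
t=snapshot("side");np.savez("side7.npz",**t)
cv2.imwrite("pics/side7.png",cv2.resize(t["image"][160:220,205:275],None,fx=10,fy=10,interpolation=cv2.INTER_CUBIC))
o=np.array([np.cos(np.radians(46.72)),np.sin(np.radians(46.72))]);n=np.array([-o[1],o[0]])
P=cloud(t).reshape(-1,3);q=P[:,:2]-O;a=q@o;l=q@n;z=P[:,2]
for lo,hi in((.108,.117),(.085,.093)):
    k=(z>lo)&(z<hi)&(abs(l)<.03)&(a>-.03)&(a<.1); h,e=np.histogram(a[k],np.arange(-.03,.1,.003)); print(lo,[(round(float(x*1000)),int(c)) for x,c in zip(e,h)])
E
```

```text
t 19.75 d 0.0655 lat(+in) -0.0008 yawerr 0.05 z 0.1260 | F lat 1.1 along(out) 2.7 z -2.4 gap 0.154
0.108 [(-30, 0), (-27, 0), (-24, 0), (-21, 0), (-18, 1), (-15, 6), (-12, 3), (-9, 5), (-6, 5), (-3, 6), (0, 7), (3, 6), (6, 3), (9, 8), (12, 3), (15, 17), (18, 8), (21, 0), (24, 0), (27, 0), (30, 0), (33, 2), (36, 4), (39, 4), (42, 2), (45, 1), (48, 2), (51, 3), (54, 3), (57, 1), (60, 4), (63, 2), (66, 3), (69, 4), (72, 2), (75, 8), (78, 21), (81, 2), (84, 0), (87, 0), (90, 0), (93, 0), (96, 0)]
0.085 [(-30, 0), (-27, 0), (-24, 0), (-21, 0), (-18, 1), (-15, 2), (-12, 0), (-9, 5), (-6, 1), (-3, 2), (0, 1), (3, 3), (6, 1), (9, 2), (12, 3), (15, 5), (18, 4), (21, 0), (24, 0), (27, 0), (30, 0), (33, 1), (36, 0), (39, 3), (42, 2), (45, 0), (48, 2), (51, 1), (54, 2), (57, 0), (60, 3), (63, 1), (66, 3), (69, 3), (72, 1), (75, 3), (78, 14), (81, 1), (84, 0), (87, 0), (90, 0), (93, 0), (96, 0)]
```

View pics/side7.png

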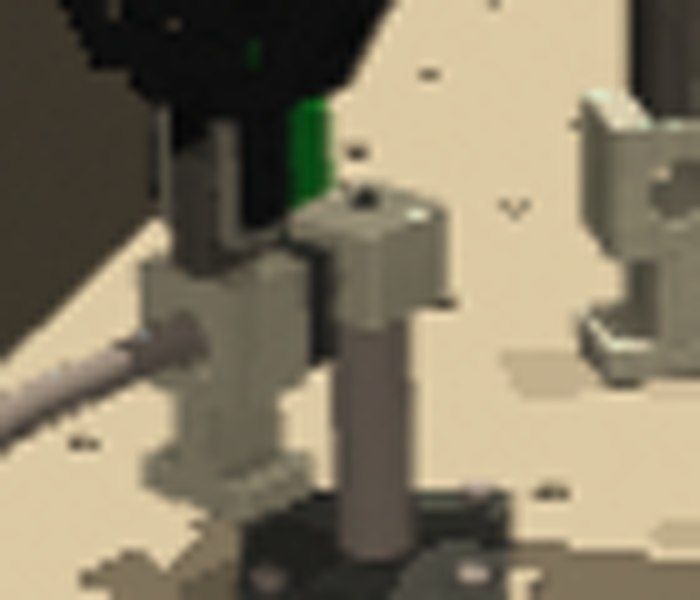

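The side view shows the shoe's face meeting the collar at crop (312,300). The last step gained no travel and the resisting force rose to 2.7 N. One more small push to confirm.

```bash
python3 -m crank '[[0.005,0,0,0.001,0],[0.005,0,0,0,0],[0.005,0,0,0,0]]' 20 >/dev/null
python3 rodplan.py .004 1|head -1; python3 -c "
from station import manip;print(manip.sense()['tcp_pos'])"
```

```text
t 20.10 d 0.0650 lat(+in) -0.0008 yawerr 0.04 z 0.1260 | F lat 0.6 along(out) 6.5 z -2.8 gap 0.153
[ 0.55801923 -0.10497788  0.12600538]
```

Firm contact at 6.5 N. I'll ease most of that off, lower until the shoe's bore rests on the rod, and release.

```bash
python3 -m crank '[[0.005,0,0,-0.001,0],[0.005,0.0006,0,0,0],[0.005,0.0006,0,0,0],[0.005,0,0,0,0]]' 20 >/dev/null
python3 rodplan.py .004 1|head -1
```

```text
t 20.50 d 0.0655 lat(+in) -0.0012 yawerr 0.06 z 0.1250 | F lat 0.2 along(out) 4.1 z -0.7 gap 0.156
```

```bash
python3 -m crank '[[0.005,0.0004,0,-0.0003,0],[0.005,0.0002,0,0,0],[0.005,0,0,0,0]]' 20 >/dev/null
python3 rodplan.py .004 1|head -1
python3 -m crank '[[0.018,0,0,0,0],[0.022,0,0,0,0],[0.026,0,0,0,0],[0.035,0,0,0,0],[0.045,0,0,0,0]]' 20
python3 -m crank '[[0.045,0,0,0,0],[0.045,0,0,0,0]]'
python3 - <<'E'
from h import *
from station import snapshot
t=snapshot("side")
cv2.imwrite("pics/side8.png",cv2.resize(t["image"][150:220,205:275],None,fx=8,fy=8,interpolation=cv2.INTER_CUBIC))
E
python3 rodplan.py .004 1|head -1
```

```text
t 20.80 d 0.0655 lat(+in) -0.0012 yawerr 0.07 z 0.1244 | F lat 0.2 along(out) 4.5 z -0.2 gap 0.158
t: 21.3
tcp_pos: [0.5576, -0.1052, 0.124]
tool_rot: [-0.649, -0.281, 0.649, -0.281]
force: [-0.4, -0.1, -0.6]
finger_gap: 0.526
t: 21.5
tcp_pos: [0.5578, -0.1051, 0.1241]
tool_rot: [-0.649, -0.281, 0.649, -0.281]
force: [0.6, 0.2, 0.6]
finger_gap: 0.526
t 21.55 d 0.0650 lat(+in) -0.0008 yawerr 0.08 z 0.1241 | F lat 0.7 along(out) 0.3 z -1.9 gap 0.528
```

View pics/side8.png

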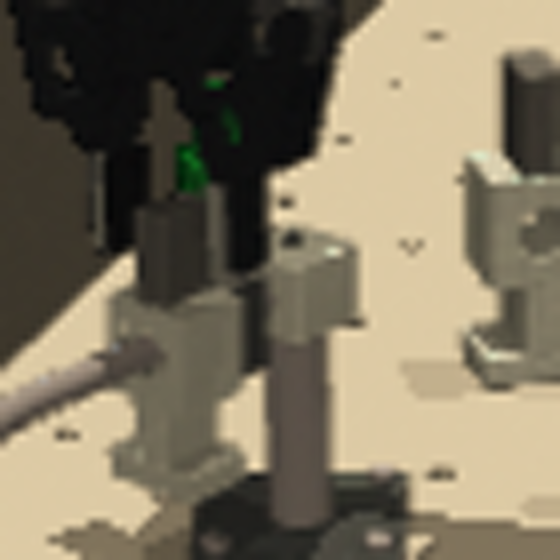

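The fingers are open with no force left; the shoe hangs upright against the collar at crop (245,330). Next I'll withdraw straight up, clear of the top camera, and verify.

```bash
python3 -m crank '[[0.045,-0.01,0,0,0],[0.045,-0.02,0,0,0],[0.045,-0.03,0,0,0],[0.045,-0.04,0,0,0],[0.045,-0.04,0,0,0]]'
python3 -m crank '[[0.045,-0.03,-0.03,0.03,0],[0.045,0,-0.04,0.03,0],[0.045,0,-0.04,0.03,0],[0.045,0,-0.04,0.03,0],[0.045,0,-0.03,0.03,0]]'
```

```text
t: 22.05
tcp_pos: [0.5575, -0.1049, 0.2659]
tool_rot: [-0.649, -0.281, 0.649, -0.281]
force: [0.8, -0.2, -0.4]
finger_gap: 0.524
t: 22.55
tcp_pos: [0.3228, -0.0897, 0.2933]
tool_rot: [-0.649, -0.281, 0.649, -0.281]
force: [0.3, -1.1, -0.1]
finger_gap: 0.526
```

```bash
python3 - <<'E'
from h import *
from station import snapshot
np.set_printoptions(suppress=True,precision=4)
o=np.array([np.cos(np.radians(46.72)),np.sin(np.radians(46.72))]);n=np.array([-o[1],o[0]])
for nm,(x,y) in dict(top=(262,178),side=(238,190)).items():
    t=snapshot(nm)
    cv2.imwrite(f"pics/{nm}9.png",cv2.resize(t["image"][y-35:y+35,x-35:x+35],None,fx=8,fy=8,interpolation=cv2.INTER_CUBIC))
    P=cloud(t);X=P.reshape(-1,3);q=X[:,:2]-O;a=q@o;l=q@n;z=X[:,2]
    for lo,hi in((.109,.122),(.135,.16)):
        k=(z>lo)&(z<hi)&(abs(l)<.025)&(a>.025)&(a<.1); print(nm,lo,k.sum(),"a",np.percentile(a[k],[1,99]),"l",np.percentile(l[k],[2,98]),"ztop",np.percentile(z[k],95))
    print("cards",np.median(X[(X[:,0]>.36)&(X[:,0]<.45)&(X[:,1]>-.08)&(X[:,1]<.04)&(z>.02)&(z<.12)],0),"glue",np.median(X[(X[:,0]>.37)&(X[:,0]<.42)&(X[:,1]>-.2)&(X[:,1]<-.14)&(z>.06)&(z<.12)],0),"wt",np.median(X[(X[:,0]>.36)&(X[:,0]<.42)&(X[:,1]>.03)&(X[:,1]<.1)&(z>.015)&(z<.12)],0))
E
```

```text
top 0.109 223 a [0.036  0.0797] l [-0.0173  0.0172] ztop 0.11881660720284201
top 0.135 81 a [0.0524 0.078 ] l [-0.0056  0.0077] ztop 0.15175682792720396
cards [ 0.3958 -0.0067  0.0318] glue [ 0.3928 -0.1688  0.0846] wt [0.3833 0.0851 0.0316]
side 0.109 104 a [0.0343 0.0811] l [-0.0181  0.018 ] ztop 0.12062261333501914
side 0.135 65 a [0.0512 0.08  ] l [-0.0057  0.0078] ztop 0.1503112293004855
cards [0.3967 0.0041 0.0313] glue [ 0.3944 -0.1627  0.0759] wt [0.3889 0.0359 0.0286]
```

View pics/top9.png

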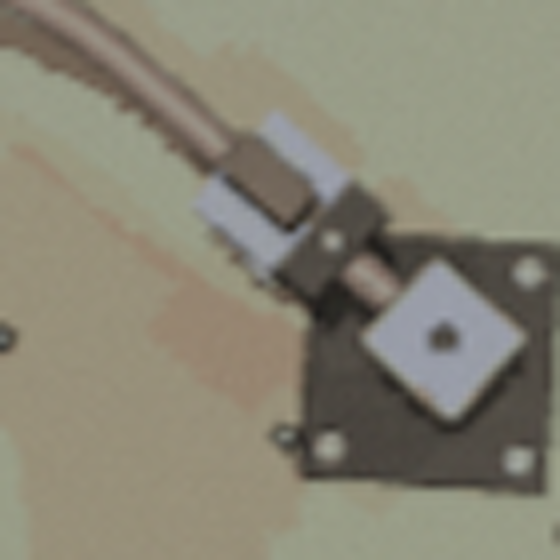

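View pics/side9.png

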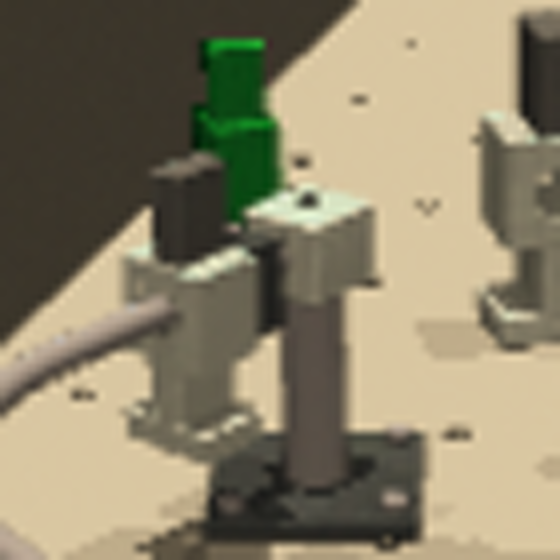

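The top view shows the shoe's face flush with the collar at crop (310,215). Together they measure 43.7 mm, against 44 mm with no gap. In the side view it hangs upright on the rod.

```bash
python3 -m crank '[[0.045,0,0,0,0],[0.045,0,0,0,0],[0.045,0,0,0,0]]'; python3 -c "
from station import manip;print(manip.sign_off())"
```

```text
t: 22.95
tcp_pos: [0.3269, -0.0917, 0.2934]
tool_rot: [0.649, 0.281, -0.649, 0.281]
force: [0.2, -0.5, -0.8]
finger_gap: 0.529
the job is handed in; nothing more can be done
None
```

The shoe is home against the stop collar and hanging upright, and I handed the job in at about 23 s; no verdict was reported. I picked up the smaller grey shoe by its tab and threaded it onto the rod tip. I then slid it round the bend, turning it with the rod, until it met the collar.

- **Forces:** the wrist read about 2 N or less sideways and along the rod all the way round. It rose to 6.5 N at the deliberate push against the collar. I eased that to about 4 N and rested the shoe on the rod before opening the fingers.
- **Shoe against collar:** from the top camera, collar and shoe together measure 43.7 mm, and 44 mm would be no gap at all. Range data is good to about 1–2 mm, and the side camera gave a looser 46.8 mm. The brass button is hidden, so I infer that it is pressed in and did not see it.
- **Position:** the shoe's centre is about 65 mm from the post axis, inside the 47–102 mm home range.
- **Bystanders:** the cards, glue stick and check weight measured within 1 mm of where they started. The arm had withdrawn and was touching nothing.
- **Disagreement:** the two cameras differed by about 3 mm on the rod's sideways position at the tip. I aligned shoe and rod within each single view, and threading met no resistance.

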